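# Put the slide boxes away in the dry-storage drawer and start the purge

## Robot

A 6-joint arm with a two-finger parallel gripper is mounted at the origin on the work surface. World frame = base frame: x ahead of the robot, y to its left, z up, the work surface at z = 0. Lengths are in m, angles in rad, forces in N, time in s.
With the tool pointing down it reaches from about 0.375 to 0.9 m from the base axis. Payload 3.1 kg.
Tool frame: the origin (TCP) lies at the very end of the fingers, on their centre line; the grasp point (between the pads) lies 19 mm behind it; z points along the fingers, y is the line along which they close (so a half turn about z gives the same grasp; the last joint's range is limited). The gripper opens to 87 mm and grips with 3 to 60 N. Pads are 19 mm wide; open, the fingers measure 117 mm over their backs; the gripper's body (75 mm by 190 mm) begins 51 mm behind the grasp point.
Start: joints at [1.002, 0.527, 1.433, -0, 1.181, -0.178], TCP at [0.237, 0.578, 0.223] pointing down, gripper open.
Joint ranges: [-3.08, 3.08], [-0.75, 2.2], [0.22, 2.44], [-1.43, 4.57], [0, 2.65], [-2.85, 2.85]. Speed limits (rad/s): [2.79, 2.79, 3.14, 3.14, 3.14, 3.14].

## Interface

Orientations are given as a unit quaternion [x, y, z, w].
In Python, from rig import robot gives the robot as it stands. The module is installed in compiled form; this text tells all that it offers.
- The arm moves only by the tool play_rows, never from a script. Its argument "steps" is one flat list of numbers, 5 for each row, row after row: the opening, from -1 (shut) to 1 (fully open), then the shift along the tool's x, y, z as a fraction of full scale, then the turn about the tool's z as a fraction of full scale. In form: [claw, tx, ty, tz, twist, claw, tx, ty, tz, twist, ...]. A call has exactly 10 rows; each row shifts and turns the commanded pose from where the row before left it, along the tool's axes as they then stand; what a row does not reach is not made up. Full scale, the value 1, is 0.03 m for a shift and 0.1 rad for a turn. A row lasts 1/10 s, in which the tool goes at most 50 mm and 8.59 degrees, less where a joint would pass 70% of its speed; a pose out of reach is approached as far as the arm can. A call with a number of a shift or a turn outside -1 to 1 is refused whole. A call with a gripper value outside its range is refused whole. The fingers move at their own pace and stop on an object; "grip_force" is the grip in N (left out, the last holds). Time passes only in rows, so rows that do not move let the fingers close, or fill a call up. It gives the time, the measured TCP pose, the force, the opening and the grip force at its end, in the units of the state.
- robot.get_obs(): the state, without advancing time (a new reading comes with each control period).
- robot.camera(name): name is "scene" or "side" or "wrist"; returns a dict with "image" (400x640x3 uint8, red, green, blue), "mtx" (3x3 intrinsics, pixels), "rvec" (rotation vector, rad) and "tvec" (3), from world to camera coordinates, as OpenCV has them. Camera axes: x right, y down, z forward; pixel columns grow to the right and rows downward; lengths in m; the calibration is good to about 2 mm. A picture is of the moment at which its call begins. There is no depth.
- robot.hand_in(): hands the job in; it is judged then, once.
The state is a dict: "time": time; "q": joint angles; "joint_velocities": joint speeds; "joint_torque": joint torques, N m; "position": TCP position; "tool_rot": TCP orientation; "ft_force": force on the tool from outside, world axes, zero at the start; "moment": the same for the moment, N m; "grip_width": finger opening in m; "grip_force": force on a finger pad.
Only numpy, scipy, OpenCV 4.12 (cv2) and the standard library are available. Lean on these libraries where they do the work, as an engineer would, in place of code of your own. Each camera call takes 0.05 s, during which the arm holds its last target. There are 200 camera calls.

## Task

Put every white slide box from the bench into the open tray of the dry-storage drawer, then lift the stay beside the lid's hinge so that it unlocks, shut the lid and fold the stay down flat again. Push the drawer fully home, and only then turn the purge valve's lever a quarter turn to fully open. Leave the jar and the timer where they are.

Things in the scene. Friction and masses are not known exactly. Their poses are not given: they have to be found in the camera images.
- box1: one of the slide boxes: closed white plastic box, 82 x 30 x 20 mm (its own x, y, z), about 60 g, a paper label on top; origin at the centre of the box, x along its length. It starts lying flat on the bench to the robot's right. Absent in some starts.
- box2: one of the slide boxes: closed white plastic box, 82 x 30 x 20 mm (its own x, y, z), about 60 g, a paper label on top; origin at the centre of the box, x along its length. It starts lying flat on the bench to the robot's right. Absent in some starts.
- box3: one of the slide boxes: closed white plastic box, 82 x 30 x 20 mm (its own x, y, z), about 60 g, a paper label on top; origin at the centre of the box, x along its length. It starts lying flat on the bench to the robot's right. Absent in some starts.
- box4: one of the slide boxes: closed white plastic box, 82 x 30 x 20 mm (its own x, y, z), about 60 g, a paper label on top; origin at the centre of the box, x along its length. It starts lying flat on the bench to the robot's right. Absent in some starts.
- tray (a point): centre of the inner floor of the white plastic tray of the drawer; inside it is 116 mm (x) by 250 mm (y), walls 6 mm thick and rising 42 mm above this floor. The drawer is pulled out of the white housing towards the robot. Axes: x level, into the housing (the way the drawer shuts), y along the lid hinge towards the stay, z up. This point is 18 mm above the bench.
- drawer (a joint): how far the drawer is pulled out, m: 0 fully home (its front flush with the housing), at most 0.155; about 3 N of sliding friction, stays where left. The housing's mouth is only 100 mm above the bench, so the drawer goes in only with the lid shut and the stay folded down. The housing's roof is 112 mm above the bench, 160 mm deep, and begins where the drawer's front lies when home.
- tray_front (a point): middle of the drawer's front face (64 mm in -x from the tray's centre), 42 mm above the bench, axes as the tray; the place to push the drawer. The face runs from 12 to 60 mm above the bench, 262 mm wide; with the lid shut the lid's rail juts 12 mm in front of its top edge.
- lid (a joint): lid angle, rad: 0 shut flat on the tray, about 1.57 standing upright at the far edge of the tray as it starts, at most 1.60. Stiff hinge (0.17 N m): it stays where left. While the stay is locked the lid cannot be shut.
- lid_hinge (a point): middle of the lid's hinge line, which runs along y of this frame; axes as the tray's and moving with the drawer. The lid is a clear plate 250 mm wide and 5 mm thick whose free edge, with the rail, is 131 mm from the hinge; the hinge lies 62 mm above the bench.
- lid_rail (a point): middle of the round aluminium rail along the lid's free edge: 12 mm thick, 120 mm long, parallel to the hinge; it moves with the lid (highest when the lid stands open, at the front of the tray when shut)
- stay (a joint): angle of the lid's stay, rad: 0 folded down level beside the tray; 0.51 locked, as it starts, its notch over a stud on the edge of the upright lid; lifting raises it, at most 1.15. The notch lets go of the stud about 0.1 above the lock, and above 0.7 the stay is well clear of the lid's path. Stiff pivot (0.12 N m): it stays where left. With the lid shut it can be folded down to 0.
- stay_pivot (a point): pivot of the stay, at the +y end of the tray near its front; axes as the tray's. The steel stay is a bar 6 mm thick and 10 mm high, about 150 mm long, that runs from here towards the lid's hinge and turns about y, its far end going up.
- stay_knob (a point): centre of the black round knob on the stay by which it is lifted: a short cylinder 16 mm across and 22 mm long, its axis along y (level), carried 60 mm along the stay from the pivot and 14 mm above the bar's middle; it moves with the stay. Clear space of 23 mm between it and the tray's outer wall, free on the outside.
- valve (a joint): angle of the purge valve's lever, rad: 0 closed (across the pipe, pointing about to the robot), 1.571 open (along the pipe, pointing left), with a stop at each end; grows clockwise seen from above. Starts at 0 to 0.25. Friction 0.15 N m, stays where left.
- valve_axis (a point): a point on the lever's upright turning axis at the height of the lever's middle, 86 mm above the bench; y of this frame is along the pipe, -x is where the lever points when closed
- valve_tip (a point): point on the valve's lever 75 mm from its axis, 11 mm from its end: the lever is a level steel bar 12 mm wide and 14 mm high; this frame turns with it, -x pointing out along the lever. The pipe under it reaches 57 mm above the bench (brass body 66 mm).
- jar: bystander: small amber jar, 38 mm across, 50 mm high, standing among the slide boxes; origin under its centre
- timer: bystander: grey round bench timer, 48 mm across, 20 mm high, lying among the slide boxes; origin under its centre
There are look-alikes about, which are no part of the job. What is shaped like the box2 but yellow is not meant.

How it is judged:
On the way, in this order (a step that is already met when the one before it is completed fails the run):
1. the stay is lifted well clear of the lid's stud (above 0.7 rad) while the lid still stands open (value of joint stay above 0.7 rad and value of joint lid above 1.2 rad), for 0.2 s.
2. the lid is shut with every slide box in the tray, the drawer still out (x of box1 in the frame of tray between -0.058 and 0.058 m and y of box1 in the frame of tray between -0.125 and 0.125 m and z of box1 in the frame of tray between 0 and 0.036 m and x of box2 in the frame of tray between -0.058 and 0.058 m and y of box2 in the frame of tray between -0.125 and 0.125 m and z of box2 in the frame of tray between 0 and 0.036 m and x of box3 in the frame of tray between -0.058 and 0.058 m and y of box3 in the frame of tray between -0.125 and 0.125 m and z of box3 in the frame of tray between 0 and 0.036 m and x of box4 in the frame of tray between -0.058 and 0.058 m and y of box4 in the frame of tray between -0.125 and 0.125 m and z of box4 in the frame of tray between 0 and 0.036 m and value of joint lid below 0.06 rad and value of joint drawer above 0.03 m), for 0.2 s.
3. the stay is folded down and the drawer is home (value of joint stay below 0.1 rad and value of joint drawer below 0.006 m and value of joint lid below 0.06 rad), for 0.2 s.
4. the purge valve is fully open (value of joint valve above 1.47 rad), for 0.2 s.
At the end, for the whole second after the job is handed in: every slide box present rests inside the tray (its centre within the tray's walls and less than 36 mm above the tray's floor), the lid is shut (below 0.06 rad), the stay folded (below 0.1 rad), the drawer home (within 6 mm) and the valve's lever open (above 1.47 rad) (all of step 3 and x of box1 in the frame of tray between -0.058 and 0.058 m and y of box1 in the frame of tray between -0.125 and 0.125 m and z of box1 in the frame of tray between 0 and 0.036 m and x of box2 in the frame of tray between -0.058 and 0.058 m and y of box2 in the frame of tray between -0.125 and 0.125 m and z of box2 in the frame of tray between 0 and 0.036 m and x of box3 in the frame of tray between -0.058 and 0.058 m and y of box3 in the frame of tray between -0.125 and 0.125 m and z of box3 in the frame of tray between 0 and 0.036 m and x of box4 in the frame of tray between -0.058 and 0.058 m and y of box4 in the frame of tray between -0.125 and 0.125 m and z of box4 in the frame of tray between 0 and 0.036 m and value of joint valve above 1.47 rad and linear speed of each of box1, box2, box3, box4 below 0.02 m/s); the robot touches nothing.
It fails at once if the jar is pushed more than 5 cm away or knocked over (distance of jar from where it was at the start of the episode above 0.05 m or angle between jar's own z axis and vertical above 0.6 rad).
It fails at once if the timer is pushed more than 5 cm away or knocked over (distance of timer from where it was at the start of the episode above 0.05 m or angle between timer's own z axis and vertical above 0.6 rad).
Of box1, box2, box3, box4 only 2 to 4 are there at a start; the rules pass over those that are not, and their reading is None.
At some moment in a run one of box1, box2, box3, box4 may be knocked a few centimetres aside while the robot is not near it.
Once in a run the grip may slacken for a moment while it holds something.
It also fails if it takes over 210 s, if anything falls off the work surface, if the arm or the gripper's body presses on something with over 40 N, if the wrist force passes 120 N, or if a joint passes its speed limit or range.

## Working session

There is one attempt and no reset: what is moved stays moved. The work goes in short steps, Python scripts to look and compute and a tool call to move; the robot and the scene stay as the last step left them, time stands still between calls to the robot, and variables do not carry over. Pictures are saved under pics/ and viewed, at most 14 in all, crops included, and the job is handed in when it is done.

Besides the shell and the picture viewer there is one more tool, called as name(argument=value, ...) on one line, values as JSON. play_rows: Moves the arm, as the interface text tells. Shift numbers are shares of 0.03 m and turn numbers shares of 0.1 rad, none past 1 either way. Its arguments: {"type":"object","properties":{"steps":{"type":"array"},"grip_force":{"type":"number"}},"required":["steps"]}

```bash
mkdir -p pics; cat > h.py <<'E'
import numpy as np, cv2
from rig import robot
from scipy.spatial.transform import Rotation as R
def cam(n):
    c=robot.camera(n); return c
def save(c,f,crop=None,s=1):
    im=c["image"][:,:,::-1]
    if crop: x0,y0,x1,y1=crop; im=im[y0:y1,x0:x1]
    if s!=1: im=cv2.resize(im,None,fx=s,fy=s,interpolation=cv2.INTER_CUBIC)
    cv2.imwrite("pics/"+f,im)
def ray(c,px):
    p=cv2.undistortPoints(np.array([[px]],float),np.array(c["mtx"]),None)[0,0]
    Rm=cv2.Rodrigues(np.array(c["rvec"],float))[0]
    d=Rm.T@np.array([p[0],p[1],1.]); o=-Rm.T@np.array(c["tvec"],float).ravel()
    return o,d
def onz(c,px,z):
    o,d=ray(c,px); return o+d*(z-o[2])/d[2]
def proj(c,P):
    return cv2.projectPoints(np.array(P,float).reshape(-1,3),np.array(c["rvec"],float),np.array(c["tvec"],float),np.array(c["mtx"],float),None)[0].reshape(-1,2)
def two(c1,p1,c2,p2):
    o1,d1=ray(c1,p1);o2,d2=ray(c2,p2)
    A=np.stack([d1,-d2],1); s=np.linalg.lstsq(A,o2-o1,rcond=None)[0]
    a=o1+s[0]*d1;b=o2+s[1]*d2
    return (a+b)/2,np.linalg.norm(a-b)
E
python3 - <<'E'
from h import *
np.set_printoptions(precision=4,suppress=True)
import pickle
D={}
for n in("scene","side","wrist"):
    c=cam(n);save(c,n+"0.png");D[n]=c
    print(n,ray(c,(320,200)))
pickle.dump(D,open("d0.pkl","wb"))
o=robot.get_obs();print(o); print(R.from_quat(o["tool_rot"]).as_matrix())
E
```

```text
scene (array([1.0416, 0.3749, 1.137 ]), array([-0.3904, -0.358 , -0.8484]))
side (array([ 0.1852, -0.7189,  0.7735]), array([ 0.3546,  0.6427, -0.6792]))
wrist (array([0.1768, 0.6029, 0.3832]), array([ 0.23  , -0.1054, -0.9676]))
{'time': 0.15, 'q': array([ 1.0025,  0.5283,  1.4336, -0.    ,  1.1814, -0.1785]), 'joint_velocities': array([-0.0035, -0.0013, -0.0034, -0.001 ,  0.0002, -0.0008]), 'joint_torque': array([  0.0009, -44.0431, -17.6843,   0.0633,   0.0552,  -0.0001]), 'position': array([0.2372, 0.5776, 0.2218]), 'tool_rot': array([ 0.1937,  0.9811, -0.0008, -0.0003]), 'ft_force': array([ 0.7211, -0.3448, -0.5569]), 'moment': array([-0.0449, -0.005 ,  0.0266]), 'grip_force': 0.0, 'grip_width': 0.08762787497168664}
[[-0.925   0.38   -0.0009]
 [ 0.38    0.925  -0.0014]
 [ 0.0003 -0.0017 -1.    ]]
```

View pics/scene0.png

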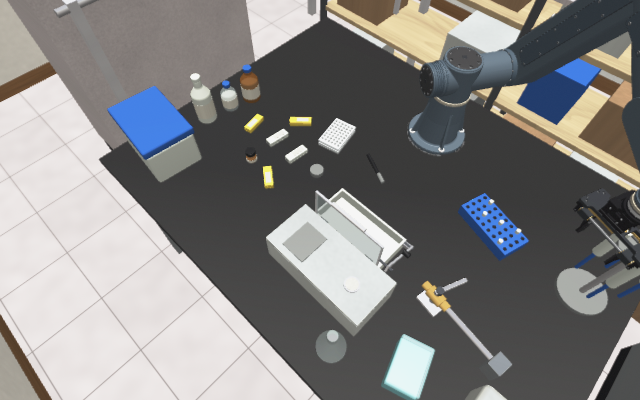

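View pics/side0.png

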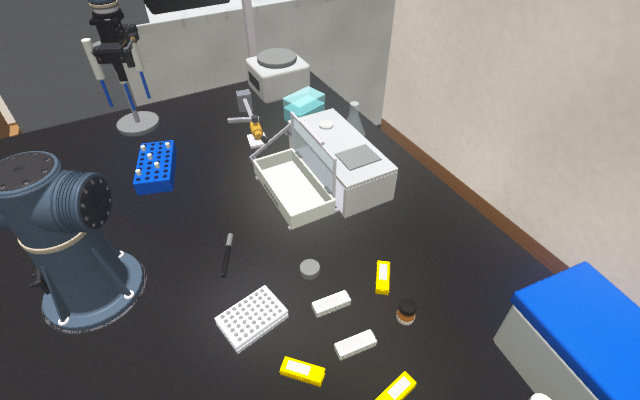

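Scene view: the white slide boxes are at (278,137) and (297,154). Lookalikes are yellow boxes at (254,122), (301,121) and (268,177), and a well plate at (337,135). The jar is at (251,155) and the timer at (316,170). In the side view the white boxes are at (331,303) and (356,344). I choose those two white ones and check them in one close crop.

```bash
python3 - <<'E'
from h import *
import pickle
np.set_printoptions(precision=4,suppress=True)
D=pickle.load(open("d0.pkl","rb"))
a=D["side"]["image"][250:400,210:430,::-1]; b=D["side"]["image"][80:230,220:440,::-1]
a=cv2.resize(a,None,fx=3.5,fy=2*1.95,interpolation=2)[:,:770] if 0 else cv2.resize(a,(400,273),interpolation=2)
b2=D["scene"]["image"][180:290,255:475,::-1]
b=cv2.resize(b,(400,273),interpolation=2)
c=D["scene"]["image"][180:330,260:480,::-1];c=cv2.resize(c,(400,273),interpolation=2)
d=D["scene"]["image"][90:240,200:420,::-1];d=cv2.resize(d,(400,273),interpolation=2)
cv2.imwrite("pics/crop1.png",np.vstack([np.hstack([a,b]),np.hstack([d,c])]))
for n,roi in(("side",(290,280,400,370)),("scene",(262,125,315,165))):
    c=D[n];im=c["image"];hsv=cv2.cvtColor(im,cv2.COLOR_RGB2HSV)
    m=((hsv[...,2]>110)&(hsv[...,1]<70)).astype(np.uint8)
    k=np.zeros_like(m);x0,y0,x1,y1=roi;k[y0:y1,x0:x1]=1
    cs=cv2.findContours(m*k,cv2.RETR_EXTERNAL,cv2.CHAIN_APPROX_NONE)[0]
    for q in cs:
        if cv2.contourArea(q)<60: continue
        print(n,cv2.boundingRect(q),cv2.contourArea(q))
        P=np.array([onz(c,p,0.012)[:2] for p in q[:,0].astype(float)],np.float32)
        r=cv2.minAreaRect(P);print(r)
for n,p in(("side",(406,319)),("scene",(251,161))): print("jar",onz(D[n],p,0.0))
for n,p in(("side",(310,268)),("scene",(316.5,169.5))): print("timer",onz(D[n],p,0.02))
E
```

```text
side (290, 360, 21, 10) 115.5
((0.3231179714202881, -0.38753244280815125), (0.017699886113405228, 0.03913874551653862), 60.785240173339844)
side (334, 329, 44, 32) 715.0
((0.4397854208946228, -0.4035826027393341), (0.03821132332086563, 0.08703026175498962), 84.00916290283203)
side (311, 290, 41, 28) 589.0
((0.44488924741744995, -0.2984216511249542), (0.04166068509221077, 0.08707757294178009), 84.8149185180664)
scene (285, 145, 23, 18) 191.0
((0.4408217668533325, -0.2990868091583252), (0.04135012999176979, 0.08747107535600662), 84.85708618164062)
scene (266, 129, 23, 17) 179.0
((0.43549713492393494, -0.40378910303115845), (0.043603070080280304, 0.08643875271081924), 83.86040496826172)
jar [ 0.5683 -0.4044  0.    ]
jar [ 0.5715 -0.396   0.    ]
timer [ 0.4457 -0.1981  0.02  ]
timer [ 0.4458 -0.1914  0.02  ]
```

View pics/crop1.png

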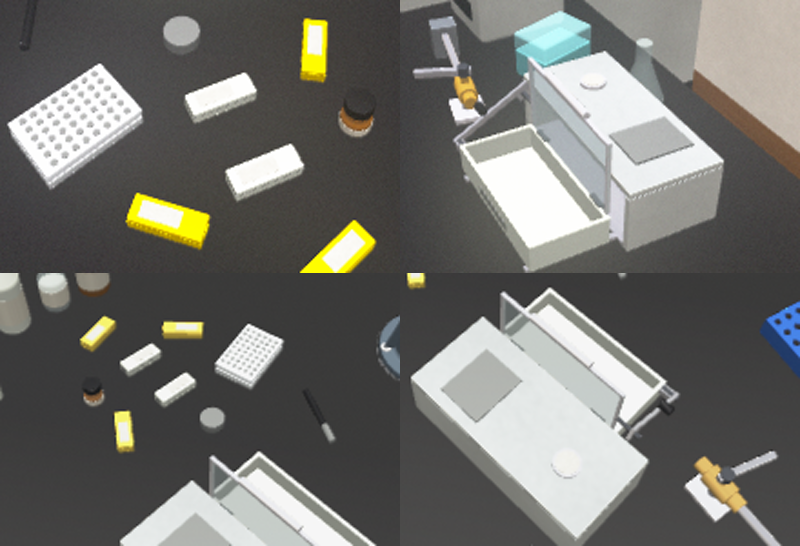

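The crop confirms two plain white closed boxes at side (331,303) and (356,344). The tray, lid, stay knob (black, about (406,247) in scene) and valve are visible. Next, a close measurement of the drawer and valve.

```bash
python3 - <<'E'
from h import *
import pickle
D=pickle.load(open("d0.pkl","rb"))
save(D["scene"],"s1.png",(260,180,480,330),3.6)
save(D["side"],"s2.png",(220,85,400,225),4.2)
E
```

```text
(no output)
```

View pics/s1.png

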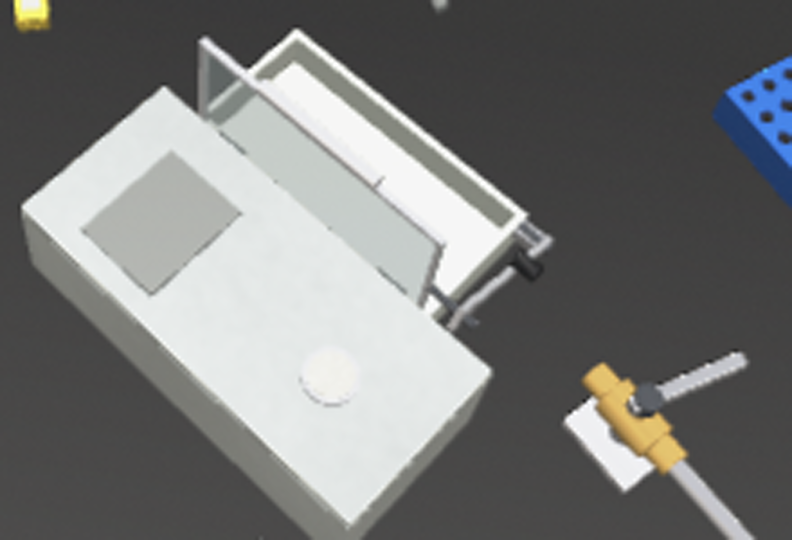

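View pics/s2.png

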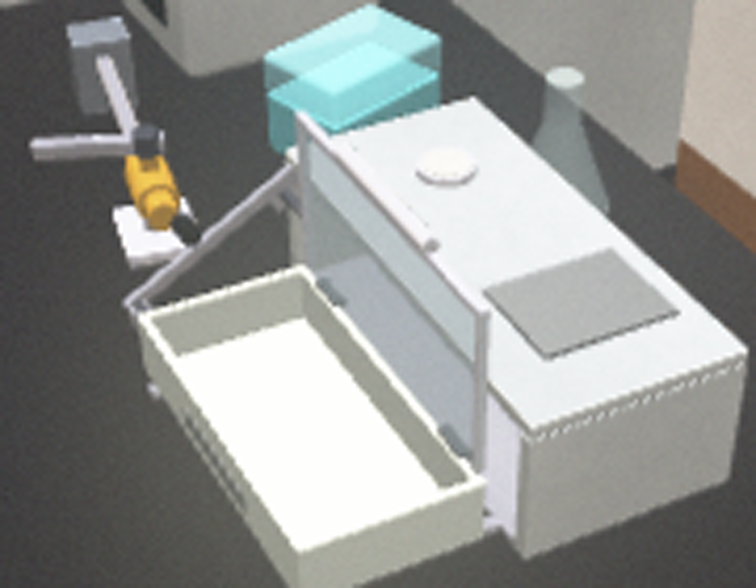

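Scene crop: roof front corners at (163,88) and (491,374), tray front rim corners at (297,29) and (527,214), knob at (529,265), valve hub at (648,399), lever end at (744,358). Side crop: tray rim at (138,318), (298,557), (485,488), knob at (187,225), valve hub at (148,138), lever end at (33,148).

```bash
python3 - <<'E'
from h import *
import pickle
np.set_printoptions(precision=4,suppress=True)
D=pickle.load(open("d0.pkl","rb"));S=D["scene"];T=D["side"]
s=lambda p:(p[0]/3.6+260-.4,p[1]/3.6+180-.4)
t=lambda p:(p[0]/4.2+220-.4,p[1]/4.2+85-.4)
for n,p in dict(rf_my=(163,88),rb_my=(22,207),rf_py=(491,374),rb_py=(348,530)).items(): print(n,onz(S,s(p),.112))
for n,p in dict(rf_my=(528,435),rb_my=(745,350),rb_py=(475,99)).items(): print("side",n,onz(T,t(p),.112))
for n,p in dict(f_my=(297,29),f_py=(527,214)).items(): print(n,onz(S,s(p),.06))
for n,p in dict(f_py=(138,318),f_my=(298,557),b_my=(485,488)).items(): print("side",n,onz(T,t(p),.06))
print("knob",two(S,s((529,265)),T,t((187,225))))
print("vaxis",onz(S,s((648,399)),.1),onz(T,t((148,138)),.1))
print("vtipend",onz(S,s((744,358)),.09),onz(T,t((33,148)),.09))
print("lidtop -y",two(S,s((205,40)),T,t((485,310))),"+y",two(S,s((440,245)),T,t((300,118))))
E
```

```text
rf_my [ 0.612  -0.0804  0.112 ]
rb_my [ 0.7683 -0.0827  0.112 ]
rf_py [0.6186 0.2699 0.112 ]
rb_py [0.7784 0.2677 0.112 ]
side rf_my [ 0.6067 -0.0856  0.112 ]
side rb_my [ 0.7688 -0.0826  0.112 ]
side rb_py [0.7757 0.2661 0.112 ]
f_my [ 0.4618 -0.0607  0.06  ]
f_py [0.4661 0.2008 0.06  ]
side f_py [0.4683 0.2003 0.06  ]
side f_my [ 0.4632 -0.0633  0.06  ]
side b_my [ 0.5905 -0.0654  0.06  ]
knob (array([0.5227, 0.2347, 0.0991]), np.float64(0.001976672925577858))
vaxis [0.5477 0.3646 0.1   ] [0.5428 0.353  0.1   ]
vtipend [0.4648 0.3989 0.09  ] [0.4668 0.3975 0.09  ]
lidtop -y (array([ 0.5915, -0.0544,  0.1897]), np.float64(0.0033758880784479695)) +y (array([0.5963, 0.1912, 0.1852]), np.float64(0.001916530906418541))
```

play_rows(steps=[1,-0.5,-1,0,-0.98,1,-0.5,-1,0,-0.98,1,-0.5,-1,0,-0.98,1,-0.6,-1,0,0,1,-0.6,-1,0,0,1,-0.6,-1,0,0,1,-0.6,-1,0,0,1,-0.6,-1,0,0,1,-0.6,-1,0,0,1,-0.6,-1,0,0], grip_force=25)

```text
time: 1.15
position: [0.3603, 0.2569, 0.2225]
tool_rot: [0.048, 0.999, -0.0, -0.0]
ft_force: [0.8, 0.3, -1.2]
grip_width: 0.0872
grip_force: 0.0
```

play_rows(steps=[1,-0.3,-1,0,0,1,-0.3,-1,0,0,1,-0.3,-1,0,0,1,-0.3,-1,0,0,1,-0.3,-1,0,0,1,-0.3,-1,0,0,1,-0.3,-1,0,0,1,-0.3,-1,0,0,1,-0.3,-1,0,0,1,-0.3,-1,0,0])

```text
time: 2.15
position: [0.4208, -0.0503, 0.2225]
tool_rot: [0.048, 0.999, 0.0, -0.0]
ft_force: [0.6, -0.3, -0.1]
grip_width: 0.0871
grip_force: 0.0
```

```bash
cat >> h.py <<'E'
def go(x,y,z,yaw=None):
    "how far in move units; yaw = heading (deg) wanted of tool y"
    o=robot.get_obs();M=R.from_quat(o["tool_rot"]).as_matrix();p=o["position"]
    h=np.degrees(np.arctan2(M[1,1],M[0,1]));tw=0
    if yaw is not None:
        d=(yaw-h+90)%180-90; tw=-np.radians(d); M=M@R.from_rotvec([0,0,tw]).as_matrix()
    v=M.T@(np.array([x,y,z])-p)
    print("t %.1f pos"%o["time"],np.round(p,4),"head %.1f"%h,"F",np.round(o["ft_force"],1),"w %.4f"%o["grip_width"],"| twist %.2f rows, shift units"%(tw/.1),np.round(v/.03,2))
def boxes():
    out=[]
    for n in("side","scene"):
        c=cam(n);hsv=cv2.cvtColor(c["image"],cv2.COLOR_RGB2HSV)
        m=((hsv[...,2]>110)&(hsv[...,1]<70)).astype(np.uint8)
        for q in cv2.findContours(m,cv2.RETR_EXTERNAL,cv2.CHAIN_APPROX_NONE)[0]:
            if not 100<cv2.contourArea(q)<1500: continue
            P=np.array([onz(c,p,.012)[:2] for p in q[:,0].astype(float)],np.float32)
            (u,v),(w,h),a=cv2.minAreaRect(P)
            if .2<u<.75 and -.6<v<.45 and .065<max(w,h)<.11 and min(w,h)<.06:
                print(n,"%.3f %.3f size %.3f %.3f longdir %.1f"%(u,v,w,h,(a if w>h else a+90)%180))
E
python3 -c "
from h import *
boxes();go(.443,-.299,.10,84.5)"
```

```text
side 0.440 -0.404 size 0.038 0.088 longdir 174.0
side 0.444 -0.298 size 0.042 0.088 longdir 174.8
scene 0.559 0.362 size 0.072 0.036 longdir 77.9
scene 0.459 0.385 size 0.014 0.082 longdir 156.3
scene 0.441 -0.299 size 0.041 0.087 longdir 173.5
scene 0.435 -0.404 size 0.044 0.086 longdir 173.9
t 2.2 pos [ 0.4226 -0.0525  0.2228] head 84.3 F [1.3 0.6 0.1] w 0.0868 | twist -0.04 rows, shift units [-1.45 -8.11  4.11]
```

play_rows(steps=[1,-0.18,-1,0.4,0,1,-0.18,-1,0.4,0,1,-0.18,-1,0.4,0,1,-0.18,-1,0.4,0,1,-0.18,-1,0.4,0,1,-0.18,-1,0.4,0,1,-0.18,-1,0.4,0,1,-0.18,-1,0.4,0,0.4,0,0,0,0,0.4,0,0,0,0])

```text
time: 3.25
position: [0.4404, -0.2912, 0.126]
tool_rot: [0.048, 0.999, 0.001, -0.001]
ft_force: [0.6, 0.4, 0.5]
grip_width: 0.0779
grip_force: 0.0
```

```bash
python3 -c "
from h import *
boxes();go(.4425,-.2985,.004,84.5);c=cam('wrist');save(c,'w1.png')"
```

```text
side 0.439 -0.404 size 0.039 0.088 longdir 174.0
side 0.445 -0.298 size 0.042 0.089 longdir 175.0
scene 0.559 0.362 size 0.072 0.036 longdir 77.9
scene 0.459 0.385 size 0.014 0.082 longdir 156.3
scene 0.441 -0.299 size 0.041 0.087 longdir 174.9
scene 0.435 -0.404 size 0.044 0.086 longdir 173.9
t 3.4 pos [ 0.4405 -0.2903  0.1266] head 84.6 F [-0.4 -1.1  0.1] w 0.0706 | twist 0.01 rows, shift units [-0.1  -0.27  4.09]
```

View pics/w1.png

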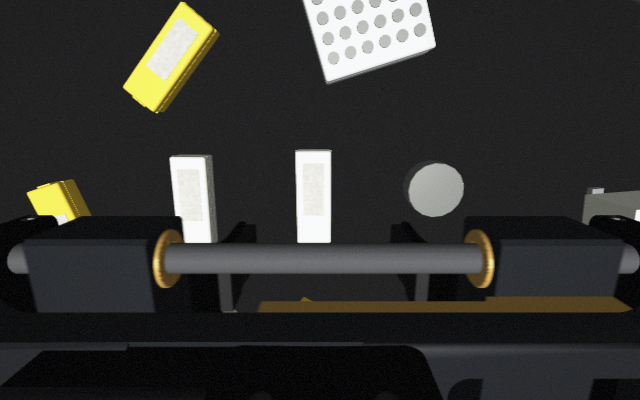

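The wrist view shows the target white box at (313,195), between the fingers (240 and 395), with the other box at (190,195) clear. Descending and gripping.

play_rows(steps=[0.4,-0.1,-0.27,0.8,0,0.4,0,0,0.8,0,0.4,0,0,0.8,0,0.4,0,0,0.8,0,0.4,0,0,0.6,0,0.4,0,0,0.25,0,-1,0,0,0,0,-1,0,0,0,0,-1,0,0,0,0,-1,0,0,0,0], grip_force=30)

```text
time: 4.4
position: [0.4436, -0.3008, 0.006]
tool_rot: [0.048, 0.999, -0.001, 0.001]
ft_force: [0.5, -0.7, 0.2]
grip_width: 0.037
grip_force: 0.0
```

```bash
python3 -c "
from h import *
go(.5285,.0,.12,89)"
```

```text
t 4.4 pos [ 0.4436 -0.3008  0.006 ] head 84.5 F [ 0.5 -0.7  0.2] w 0.0370 | twist -0.78 rows, shift units [-2.66 10.07 -3.81]
```

play_rows(steps=[-1,0,0,0,0,-1,0,0,0,0,-1,0,0,-0.3,0,-1,0,0,-1,0,-1,0,0,-1,0,-1,0,0,-1,0,-1,0,0,-0.8,0,-1,0,0.5,0,-0.39,-1,0,1,0,-0.39,-1,0,1,0,0])

```text
time: 5.4
position: [0.4461, -0.2239, 0.1276]
tool_rot: [0.009, 1.0, 0.001, -0.0]
ft_force: [0.2, -0.1, -0.2]
grip_width: 0.0297
grip_force: 30.0
```

```bash
python3 -c "
from h import *
go(.5285,.0,.12,89)"
```

```text
t 5.4 pos [ 0.4461 -0.2239  0.1276] head 89.0 F [ 0.2 -0.1 -0.2] w 0.0297 | twist 0.00 rows, shift units [-2.62  7.51  0.26]
```

play_rows(steps=[-1,-0.33,0.9,0,0,-1,-0.33,0.9,0,0,-1,-0.33,0.9,0,0,-1,-0.33,0.9,0,0,-1,-0.33,0.9,0,0,-1,-0.33,0.9,0,0,-1,-0.33,0.9,0,0,-1,-0.3,0.9,0,0,-1,0,0,0,0,-1,0,0,0,0])

```text
time: 6.4
position: [0.5276, -0.0098, 0.1271]
tool_rot: [0.007, 1.0, 0.0, -0.001]
ft_force: [-0.1, 0.3, -0.9]
grip_width: 0.0295
grip_force: 30.0
```

```bash
python3 -c "
from h import *
go(.5265,.0,.029,89);boxes()
c=cam('side');save(c,'p1.png',(200,60,420,225),3)"
```

```text
t 6.4 pos [ 0.5276 -0.0098  0.1271] head 89.1 F [-0.1  0.3 -0.9] w 0.0295 | twist 0.03 rows, shift units [0.04 0.32 3.27]
side 0.440 -0.404 size 0.038 0.088 longdir 174.0
scene 0.559 0.362 size 0.072 0.036 longdir 77.9
scene 0.459 0.385 size 0.014 0.082 longdir 156.3
scene 0.435 -0.404 size 0.044 0.086 longdir 173.9
```

View pics/p1.png

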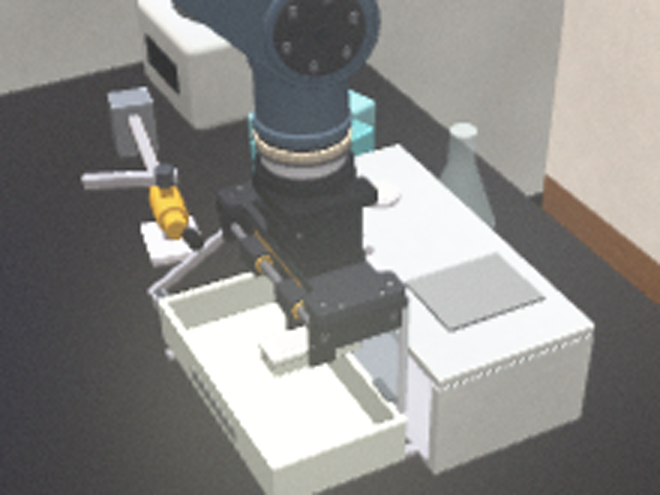

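The box is held over the tray (white at (285,350)), with the gripper body clear of the lid. Lowering and releasing.

play_rows(steps=[-1,0,0.3,0.8,0,-1,0,0,0.8,0,-1,0,0,0.8,0,-1,0,0,0.6,0,-1,0,0,0.25,0,-1,0,0,0,0,0.1,0,0,0,0,0.1,0,0,0,0,0.1,0,0,0,0,0.1,0,0,-0.3,0])

```text
time: 7.55
position: [0.5287, -0.0019, 0.0398]
tool_rot: [0.009, 1.0, 0.0, -0.0]
ft_force: [-0.4, 0.5, 0.4]
grip_width: 0.0468
grip_force: 0.0
```

play_rows(steps=[0.1,0,0,-0.8,0,0.1,0,0,-0.8,0,0.1,0,0,-0.8,0,0.1,0,0,-0.8,0,0.4,0.3,-1,0,0,0.4,0.3,-1,0,0,0.4,0.3,-1,0,0.2,0.4,0.3,-1,0,0.2,0.4,0.3,-1,0,0.2,0.4,0.3,-1,0,0.2])

```text
time: 8.55
position: [0.4681, -0.1809, 0.1367]
tool_rot: [0.049, 0.999, -0.0, 0.001]
ft_force: [0.5, -0.0, -0.1]
grip_width: 0.0611
grip_force: 0.0
```

```bash
python3 -c "
from h import *
go(.4385,-.4035,.10,84);boxes()"
```

```text
t 8.6 pos [ 0.4681 -0.1809  0.1367] head 84.4 F [ 0.5 -0.  -0.1] w 0.0611 | twist 0.06 rows, shift units [ 0.21 -7.48  1.23]
side 0.439 -0.404 size 0.039 0.088 longdir 174.0
scene 0.559 0.362 size 0.072 0.036 longdir 77.9
scene 0.459 0.385 size 0.014 0.082 longdir 156.3
scene 0.435 -0.404 size 0.044 0.086 longdir 173.9
```

play_rows(steps=[0.4,0.03,-0.94,0,0,0.4,0.03,-0.94,0,0,0.4,0.03,-0.94,0,0,0.4,0.03,-0.94,0,0,0.4,0.03,-0.94,0,0,0.4,0.03,-0.94,0,0,0.4,0.03,-0.94,0,0,0.4,0.03,-0.94,0.2,0,0.4,0,0,0.5,0,0.4,0,0,0.5,0])

```text
time: 9.65
position: [0.4397, -0.4043, 0.1002]
tool_rot: [0.049, 0.999, -0.001, 0.001]
ft_force: [0.5, 0.6, -0.1]
grip_width: 0.0608
grip_force: 0.0
```

```bash
python3 -c "
from h import *
boxes();go(.437,-.404,.005,84)"
```

```text
side 0.478 -0.303 size 0.087 0.009 longdir 84.7
scene 0.559 0.362 size 0.072 0.036 longdir 77.9
scene 0.459 0.385 size 0.014 0.082 longdir 156.3
scene 0.435 -0.404 size 0.044 0.086 longdir 173.9
t 9.8 pos [ 0.4385 -0.4017  0.0983] head 84.4 F [ 0.5  1.3 -0.2] w 0.0611 | twist 0.07 rows, shift units [ 0.03 -0.09  3.11]
```

play_rows(steps=[0.4,0,-0.05,0.8,0.06,0.4,0,0,0.8,0,0.4,0,0,0.8,0,0.4,0,0,0.5,0,0.4,0,0,0.2,0,-1,0,0,0,0,-1,0,0,0,0,-1,0,0,0,0,-1,0,0,0,0,-1,0,0,0,0])

```text
time: 10.75
position: [0.4392, -0.4054, 0.0073]
tool_rot: [0.052, 0.999, -0.0, 0.0]
ft_force: [-0.7, 0.7, 2.9]
grip_width: 0.03
grip_force: 30.0
```

play_rows(steps=[-1,0,0,0,0,-1,0,0,-0.3,0,-1,0,0,-1,0,-1,0,0,-1,0,-1,0,0,-1,0,-1,0,0,-0.8,0,-1,0,1,0,-0.39,-1,0,1,0,-0.39,-1,0,1,0,0,-1,0,1,0,0])

```text
time: 11.75
position: [0.4454, -0.2842, 0.1301]
tool_rot: [0.013, 1.0, -0.0, 0.0]
ft_force: [-0.2, -0.3, -1.0]
grip_width: 0.0297
grip_force: 30.0
```

```bash
python3 -c "
from h import *
go(.5265,.07,.125,89)"
```

```text
t 11.8 pos [ 0.4454 -0.2842  0.1301] head 88.5 F [-0.2 -0.3 -1. ] w 0.0297 | twist -0.09 rows, shift units [-2.5  11.85  0.17]
```

play_rows(steps=[-1,-0.22,1,0,-0.09,-1,-0.22,1,0,0,-1,-0.22,1,0,0,-1,-0.22,1,0,0,-1,-0.22,1,0,0,-1,-0.22,1,0,0,-1,-0.22,1,0,0,-1,-0.22,1,0,0,-1,-0.22,1,0,0,-1,-0.22,1,0,0])

```text
time: 12.75
position: [0.5169, 0.0147, 0.13]
tool_rot: [0.008, 1.0, -0.0, 0.0]
ft_force: [-0.4, -0.7, -0.6]
grip_width: 0.0299
grip_force: 30.0
```

play_rows(steps=[-1,-0.2,0.9,0,0,-1,-0.1,0.9,0,0,-1,0,0,0.1,0,-1,0,0,0,0,-1,0,0,0,0,-1,0,0,0,0,-1,0,0,0,0,-1,0,0,0,0,-1,0,0,0,0,-1,0,0,0,0])

```text
time: 13.75
position: [0.5268, 0.0671, 0.1266]
tool_rot: [0.009, 1.0, -0.0, 0.0]
ft_force: [-0.2, 0.2, -0.2]
grip_width: 0.0294
grip_force: 30.0
```

```bash
python3 -c "
from h import *
go(.5265,.07,.028,89)
c=cam('side');save(c,'p2.png',(200,60,420,225),3)"
```

```text
t 13.8 pos [0.5268 0.0671 0.1266] head 89.0 F [-0.2  0.2 -0.2] w 0.0294 | twist 0.00 rows, shift units [0.01 0.1  3.29]
```

View pics/p2.png

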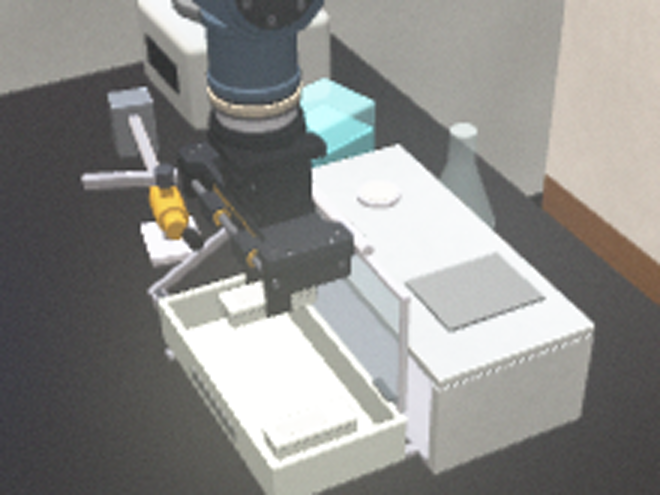

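The first box lies in the tray near its right end at (310,428), and the second is held over the middle. Placing it.

play_rows(steps=[-1,0,0.1,0.8,0,-1,0,0,0.8,0,-1,0,0,0.8,0,-1,0,0,0.6,0,-1,0,0,0.25,0,-1,0,0,0,0,0.1,0,0,0,0,0.1,0,0,0,0,0.1,0,0,0,0,0.1,0,0,-0.3,0])

```text
time: 14.8
position: [0.5264, 0.0703, 0.0382]
tool_rot: [0.008, 1.0, 0.0, -0.001]
ft_force: [0.3, 0.1, -0.2]
grip_width: 0.0466
grip_force: 0.0
```

play_rows(steps=[0.1,0,0,-1,0,0.1,0,0,-1,0,0.1,0,0,-1,0,0.1,0,0,-1,0,0.1,0,0,-1,0,0.1,1,0,0,0,0.1,1,0,0,0,0.1,1,0.5,0,0,0.1,1,0.5,0,0,0.1,1,0.5,0,0])

```text
time: 15.8
position: [0.3764, 0.1181, 0.189]
tool_rot: [0.009, 1.0, 0.0, 0.001]
ft_force: [0.2, -0.3, 0.2]
grip_width: 0.0478
grip_force: 0.0
```

```bash
python3 - <<'E'
from h import *
go(.5227,.2347,.14,89)
c=cam('side')
a=cv2.resize(c["image"][60:225,200:420,::-1],None,fx=2.4,fy=2.4,interpolation=2)
c=cam('wrist'); 
import pickle;pickle.dump(c,open("w.pkl","wb"))
cv2.imwrite("pics/p3.png",a);save(c,"w3.png")
print(proj(c,[[.5227,.2347,.0991],[.477,.22,.058],[.477,.235,.058],[.6,.22,.13],[.6,.235,.13]]))
E
```

```text
t 15.8 pos [0.3764 0.1181 0.189 ] head 89.0 F [ 0.2 -0.3  0.2] w 0.0478 | twist -0.00 rows, shift units [-4.81  3.97  1.64]
[[451.63532648 362.34722994]
 [424.35306945 293.45458117]
 [439.37053446 293.1948526 ]
 [441.92253596 464.29653263]
 [459.14568936 464.01133304]]
```

View pics/p3.png

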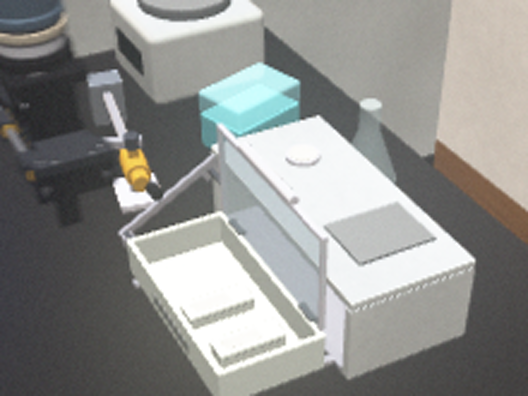

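View pics/w3.png

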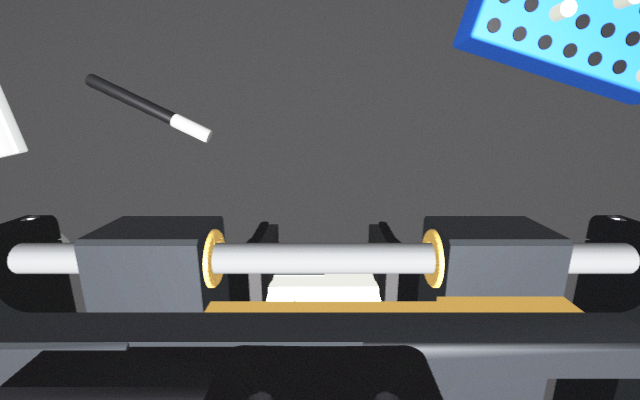

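Both boxes lie flat in the tray. The wrist view shows only the rack and pen. Next I locate the bar's y relative to the knob, using the stay's known plane.

```bash
python3 - <<'E'
from h import *
import pickle
D=pickle.load(open("d0.pkl","rb"));S=D["scene"];T=D["side"]
def pl(c,px):
    o,d=ray(c,px);t=np.tan(.51) # z-.058=(x-.477)t
    k=(.058+(o[0]-.477)*t-o[2])/(d[2]-t*d[0]);return np.round(o+k*d,4)
for p in((480,300),(500,284),(545,241)):print("scene",pl(S,(p[0]/3.6+259.6,p[1]/3.6+179.6)))
for p in((160,275),(240,213),(280,183),(135,300)):print("side",pl(T,(p[0]/4.2+219.6,p[1]/4.2+84.6)))
for n,c in D.items():
  if n!="wrist": print(n,proj(c,[[.5227,.224,.0991],[.5227,.246,.0991],[.477,.215,.058],[.477,.225,.058]]))
save(cam("scene"),"s4.png",(360,205,460,280),8)
E
```

```text
scene [0.5791 0.228  0.1151]
scene [0.5504 0.2287 0.0991]
scene [0.4736 0.2259 0.0561]
side [0.497  0.2276 0.0692]
side [0.5592 0.2225 0.104 ]
side [0.5898 0.2192 0.1211]
side [0.4755 0.2245 0.0571]
scene [[403.1678341  250.91225206]
 [409.4219597  255.89904615]
 [407.48867004 244.69780119]
 [410.20011697 246.82922946]]
side [[265.25732202 139.86761685]
 [262.30714513 136.16828966]
 [253.41890666 157.33355947]
 [252.13885372 155.55528015]]
```

View pics/s4.png

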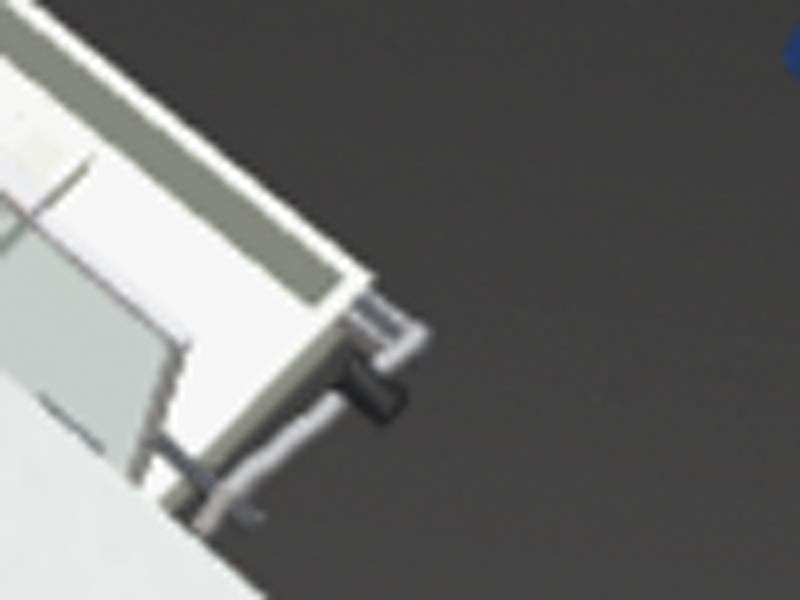

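Scene crop: the knob runs from (355,368) to (393,410), with the bar under its inner end. That matches my estimate of (0.523, 0.235, 0.099). I approach with the fingers closing along y.

play_rows(steps=[0.1,-0.4,0.66,0,0,0.1,-0.8,0.66,0,0,0.1,-0.8,0.66,0.3,0,0.1,-0.8,0.66,0.3,0,0.1,-0.8,0.66,0.3,0,0.1,-0.8,0.66,0.3,0,0.1,-0.4,0,0.3,0,0.1,0,0,0,0,0.1,0,0,0,0,0.1,0,0,0,0], grip_force=18)

```text
time: 16.95
position: [0.5226, 0.2333, 0.1434]
tool_rot: [0.009, 1.0, -0.0, -0.001]
ft_force: [-0.2, -0.3, -0.5]
grip_width: 0.0481
grip_force: 0.0
```

```bash
python3 - <<'E'
from h import *
go(.5225,.2355,.086,89)
E
```

```text
t 16.9 pos [0.5226 0.2333 0.1434] head 89.0 F [-0.2 -0.3 -0.5] w 0.0481 | twist -0.00 rows, shift units [0.   0.07 1.91]
```

play_rows(steps=[0.1,0,0.07,0.5,0,0.1,0,0,0.5,0,0.1,0,0,0.4,0,0.1,0,0,0.3,0,0.1,0,0,0.2,0,-1,0,0,0,0,-1,0,0,0,0,-1,0,0,0,0,-1,0,0,0,0,-1,0,0,0,0])

```text
time: 17.95
position: [0.524, 0.234, 0.0865]
tool_rot: [0.007, 1.0, -0.002, 0.0]
ft_force: [0.5, -7.6, 1.2]
grip_width: 0.0219
grip_force: 18.0
```

```bash
python3 - <<'E'
from h import *
go(.5225,.2355,.086,89)
print(robot.get_obs()["grip_force"])
E
```

```text
t 17.9 pos [0.524  0.234  0.0865] head 89.2 F [ 0.5 -7.6  1.2] w 0.0219 | twist 0.03 rows, shift units [0.05 0.05 0.02]
18.0003952793777
```

Gripped at 22 mm, which is the knob's length. Lifting along the arc.

play_rows(steps=[-1,0.11,-0.05,-0.12,0,-1,0.12,0,-0.11,0,-1,0.13,0,-0.1,0,-1,0.14,0,-0.09,0,-1,0.16,0,-0.09,0,-1,0.15,0,-0.07,0,-1,0,0,0,0,-1,0,0,0,0,-1,0,0,0,0,-1,0,0,0,0])

```text
time: 18.95
position: [0.4991, 0.2343, 0.1041]
tool_rot: [0.008, 1.0, -0.001, 0.0]
ft_force: [0.0, -4.8, -0.1]
grip_width: 0.0217
grip_force: 18.0
```

```bash
python3 - <<'E'
from h import *
go(.4985,.2355,.1026,89)
save(cam("side"),"p5.png",(200,60,420,225),3)
E
```

```text
t 18.9 pos [0.4991 0.2343 0.1041] head 89.1 F [ 0.  -4.8 -0.1] w 0.0217 | twist 0.02 rows, shift units [0.02 0.04 0.05]
```

View pics/p5.png

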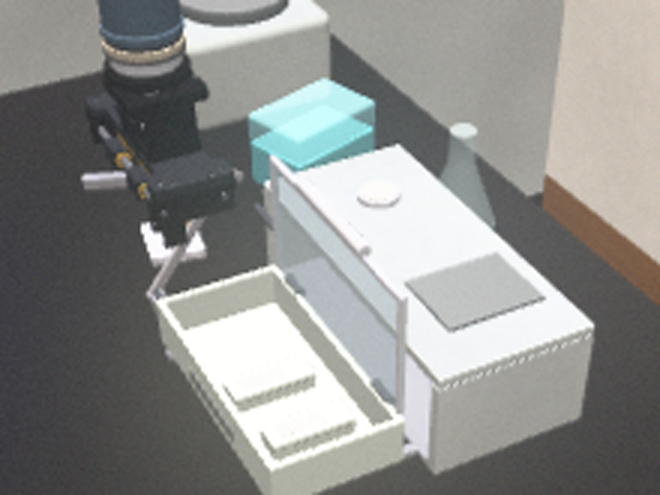

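The stay stands steep (about 1.0 rad) and the lid is still upright. Release, rise, and go over behind the lid.

play_rows(steps=[-0.1,0,-0.03,0,0,-0.1,0,0,0,0,-0.1,0,0,0,0,-0.1,0,0,-0.3,0,-0.1,0,0,-1,0,-0.1,0,0,-1,0,-0.1,0,0,-1,0,-0.1,0,0,-1,0,-1,0,-1,-1,0,-1,0,-1,0,0])

```text
time: 20.0
position: [0.5009, 0.175, 0.2676]
tool_rot: [0.007, 1.0, 0.001, 0.005]
ft_force: [0.4, 0.2, -0.4]
grip_width: 0.0298
grip_force: 0.0
```

play_rows(steps=[-1,0,-1,-0.2,0,-1,-0.2,-1,0,0,-1,-0.7,-0.9,0,0,-1,-1,-0.3,0,0,-1,-1,-0.3,0,0,-1,-1,0,0,0,-1,-1,0,0,0,-1,0,0,0,0,-1,0,0,0,0,-1,0,0,0,0])

```text
time: 21.0
position: [0.6421, 0.0673, 0.2685]
tool_rot: [0.008, 1.0, 0.0, -0.001]
ft_force: [-0.8, -1.1, 0.7]
grip_width: 0.0003
grip_force: 0.0
```

```bash
python3 - <<'E'
from h import *
go(.63,.069,.175,89)
save(cam("side"),"p6.png",(200,40,420,205),3)
E
```

```text
t 21.0 pos [0.6421 0.0673 0.2685] head 89.1 F [-0.8 -1.1  0.7] w 0.0003 | twist 0.01 rows, shift units [0.4  0.05 3.12]
```

View pics/p6.png

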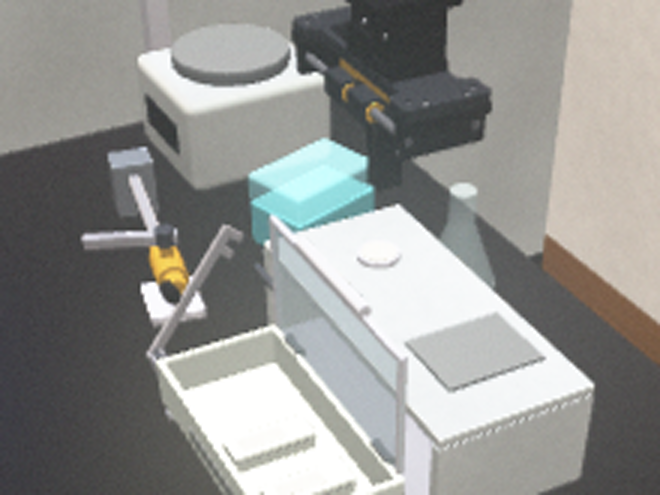

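The stay stays raised at (200,290), the lid is upright, and the closed gripper is behind it over the housing. Lowering behind the rail and pushing the lid over.

play_rows(steps=[-1,0.1,0.05,0.74,0,-1,0.1,0,0.74,0,-1,0.1,0,0.74,0,-1,0.1,0,0.74,0,-1,0.38,0,0,0,-1,0.38,0,0,0,-1,0.52,0,0.04,0,-1,0.52,0,0.04,0,-1,0,0,0,0,-1,0,0,0,0])

```text
time: 22.05
position: [0.5777, 0.0696, 0.1783]
tool_rot: [0.008, 1.0, -0.0, 0.001]
ft_force: [-0.6, 0.1, -0.3]
grip_width: 0.0001
grip_force: 0.0
```

```bash
python3 - <<'E'
from h import *
go(.5464,.069,.1672,89)
E
```

```text
t 22.1 pos [0.5777 0.0696 0.1783] head 89.0 F [-0.6  0.1 -0.3] w 0.0001 | twist 0.01 rows, shift units [ 1.04 -0.04  0.37]
```

play_rows(steps=[-1,0.52,0,0.18,0,-1,0.52,0,0.18,0,-1,0.45,0,0.29,0,-1,0.45,0,0.29,0,-1,0.37,0,0.39,0,-1,0.37,0,0.39,0,-1,0.26,0,0.46,0,-1,0.26,0,0.46,0,-1,0,0,0,0,-1,0,0,0,0])

```text
time: 23.05
position: [0.4826, 0.071, 0.0984]
tool_rot: [0.008, 1.0, -0.0, 0.001]
ft_force: [0.2, -0.6, -0.1]
grip_width: 0.0009
grip_force: 0.0
```

play_rows(steps=[-1,0.13,0,0.4,0,-1,0.13,0,0.4,0,-1,0,0,0.15,0,-1,0,0,0.05,0,-1,0,0,0,0,-1,0,0,0,0,-1,0,0,0,0,-1,0,0,0,0,-1,0,0,0,0,-1,0,0,0,0])

```text
time: 24.05
position: [0.4741, 0.0712, 0.0682]
tool_rot: [0.008, 1.0, -0.0, 0.0]
ft_force: [0.6, -0.7, 0.3]
grip_width: 0.0006
grip_force: 0.4
```

```bash
python3 - <<'E'
from h import *
go(.474,.069,.068,89)
E
```

```text
t 24.1 pos [0.4741 0.0712 0.0682] head 89.0 F [ 0.6 -0.7  0.3] w 0.0006 | twist 0.01 rows, shift units [ 0.   -0.07  0.01]
```

play_rows(steps=[-1,0,0,0.05,0,-1,0,0,0.05,0,-1,0,0,0,0,-1,0,0,0,0,-1,0,0,0,0,-1,0,0,0,0,-1,0,0,0,0,-1,0,0,0,0,-1,0,0,0,0,-1,0,0,0,0])

```text
time: 25.05
position: [0.4745, 0.0712, 0.067]
tool_rot: [0.008, 1.0, -0.0, 0.001]
ft_force: [-1.9, -0.1, 18.6]
grip_width: 0.0003
grip_force: 9.2
```

```bash
python3 - <<'E'
from h import *
import pickle
go(.474,.069,.068,89)
D=pickle.load(open("d0.pkl","rb"));c=cam("scene")
for n in("scene","side"):
    c=cam(n)
    for P in([.592,-.055,.19],[.592,-.056,.15],[.46,-.0,.066],[.46,.12,.066]):
        u,v=proj(c,[P])[0].astype(int); print(n,P,D[n]["image"][v,u-3:u+4,1],c["image"][v,u-3:u+4,1])
E
```

```text
t 25.1 pos [0.4745 0.0712 0.067 ] head 89.0 F [-1.9 -0.1 18.6] w 0.0003 | twist 0.01 rows, shift units [ 0.01 -0.07 -0.03]
scene [0.592, -0.055, 0.19] [ 59  59  59  60 137 147  81] [60 59 59 60 59 59 59]
scene [0.592, -0.056, 0.15] [ 60  60  61 105 128 132 106] [60 60 61 59 61 60 60]
scene [0.46, -0.0, 0.066] [244 155  71  59  60  59  59] [231 231 231 228 138 117 123]
scene [0.46, 0.12, 0.066] [91 62 62 62 63 62 62] [233 232 200 134 118 163  87]
side [0.592, -0.055, 0.19] [169 165 217 244 245 233 236] [247 246 247 248 248 248 244]
side [0.592, -0.056, 0.15] [152 161 149 164 166 224 238] [155 188 247 247 246 247 246]
side [0.46, -0.0, 0.066] [113 162 154 156 173 254 254] [151 167 165 160 164 238 249]
side [0.46, 0.12, 0.066] [149 153 150 156 160 235 254] [174 243 251 251 251 245 251]
```

The lid is shut: 18.6 N of reaction at plate-top height (z 0.067), and the upright-lid pixels are gone. Now over to above the stay knob.

play_rows(steps=[-1,0,0,-0.5,0,-1,0,0,-1,0,-1,0,0,-1,0,-1,0,0,-1,0,-1,-0.13,0.94,-0.5,0,-1,-0.13,0.94,0,0,-1,-0.13,0.94,0,0,-1,-0.13,0.94,0,0,-1,-0.13,0.94,0,0,-1,-0.13,0.94,0,0])

```text
time: 26.2
position: [0.4994, 0.241, 0.1847]
tool_rot: [0.008, 1.0, -0.0, -0.001]
ft_force: [1.4, -0.2, 0.6]
grip_width: 0.0003
grip_force: 0.0
```

```bash
python3 - <<'E'
from h import *
go(.4976,.239,.128,89)
S=cam("scene");T=cam("side")
import pickle;pickle.dump((S,T),open("k.pkl","wb"))
for c in(S,T):
    u,v=proj(c,[[.4976,.236,.116]])[0];print(u,v)
    g=cv2.cvtColor(c["image"],cv2.COLOR_RGB2GRAY)[int(v)-12:int(v)+13,int(u)-12:int(u)+13];print(g[::2,::2])
E
```

```text
t 26.2 pos [0.4994 0.241  0.1847] head 89.0 F [ 1.4 -0.2  0.6] w 0.0003 | twist 0.01 rows, shift units [ 0.06 -0.07  1.89]
413.1242919415347 245.22549343866294
[[227  71  64  64  64  63  64  50  30  34  37  37  41]
 [217 228  83  64  63  64  63  39  30  32  27  39  38]
 [233 234 118  64  64  64  64  63  51  29  38  58  50]
 [234 218 245  81  64  64  64  64  64  52  58  64  64]
 [217 246 165 129  65  64  63  63  64  64  64  63  64]
 [246 175 103 105 111  49  63  64  65  65  65  65  64]
 [172 104 139 135  43  76  53  57  65  64  64  65  64]
 [137 114 153 158  57  40  66  63  61  64  64  65  65]
 [181 141 118 110 101  46  40  44  64  66  65  65  65]
 [119  91  76  70  66  66  54  64  65  66  65  65  65]
 [ 86  66  66  66  65  65  66  66  66  67  67  65  65]
 [ 66  66  66  65  66  66  65  66  65  65  66  66  66]
 [ 66  66  67  67  66  66  66  66  66  65  66  66  66]]
255.06024927104832 135.32192595441893
[[ 73  70  72  76 199 140 121 138 120  77  80  78  83]
 [ 69  73  73  96 189 165 143 161 191  79  84  81  82]
 [ 71  70  73  86 182 202 204 203 198 111  82  82 184]
 [ 72  72  71  73 161 198 186 150 148 159  84 101 146]
 [ 71  74  76  77 132 150 177 203 199 135  90 181 131]
 [ 75  72  76  76  79 129 129 174 180 192 220 139 132]
 [ 72  73 240 247 249  93  70  70 128 134 172 130  93]
 [ 74  74 221 249 250 163  70  70  72 185 131 161  88]
 [ 72  77  93 249 249 249  81  64  68 153 131 248 116]
 [ 75  73  74 247 249 249 244 150 165 130 224 250 245]
 [ 76  77  74 218 248 249 249 224 137 130 252 241 201]
 [ 74  74  80  90 248 250 223 173 133 167 164 167 151]
 [ 76  76  78  81 158 162 192 131 124 108  93  90  86]]
```

play_rows(steps=[-1,0.03,0,0.5,0,-1,0.03,0,0.5,0,-1,0,0,0.5,0,-1,0,0,0.35,0,-1,-0.2,0,0.2,0,-1,-0.2,0,0.2,0,-1,-0.16,0,0.13,0,-1,-0.16,0,0.14,0,-1,0,0,0,0,-1,0,0,0,0])

```text
time: 27.3
position: [0.5198, 0.2396, 0.1095]
tool_rot: [0.008, 1.0, -0.0, -0.0]
ft_force: [0.2, 0.3, -0.0]
grip_width: 0.0008
grip_force: 0.0
```

```bash
python3 - <<'E'
from h import *
go(.537,.239,.079,89)
E
```

```text
t 27.3 pos [0.5198 0.2396 0.1095] head 89.0 F [ 0.2  0.3 -0. ] w 0.0008 | twist 0.01 rows, shift units [-0.57 -0.01  1.02]
```

play_rows(steps=[-1,-0.13,0,0.16,0,-1,-0.13,0,0.16,0,-1,-0.1,0,0.18,0,-1,-0.1,0,0.18,0,-1,-0.06,0,0.17,0,-1,-0.05,0,0.16,0,-1,0,0,0.05,0,-1,0,0,0,0,-1,0,0,0,0,-1,0,0,0,0])

```text
time: 28.3
position: [0.5369, 0.2397, 0.0776]
tool_rot: [0.008, 1.0, 0.0, 0.0]
ft_force: [1.8, 5.3, -0.8]
grip_width: 0.0004
grip_force: 2.1
```

```bash
python3 - <<'E'
from h import *
go(.537,.239,.079,89)
E
```

```text
t 28.3 pos [0.5369 0.2397 0.0776] head 89.0 F [ 1.8  5.3 -0.8] w 0.0004 | twist 0.01 rows, shift units [-0.01 -0.02 -0.05]
```

play_rows(steps=[-1,0,0,-0.5,0,-1,0,0,-1,0,-1,0,0,-1,0,-1,0,0,-1,0,-1,1,0,0,0,-1,1,0,0,0,-1,1,0,0,0,-1,1,0,0,0,-1,0,0,0,0,-1,0,0,0,0])

```text
time: 29.3
position: [0.4154, 0.2405, 0.1825]
tool_rot: [0.008, 1.0, -0.001, -0.001]
ft_force: [-0.7, 0.3, 0.0]
grip_width: 0.0008
grip_force: 0.0
```

```bash
python3 - <<'E'
from h import *
go(.537,.236,.079,89)
S=cam("scene");T=cam("side")
a=cv2.resize(S["image"][200:275,370:450,::-1],(400,375),interpolation=2);b=cv2.resize(T["image"][105:180,230:310,::-1],(400,375),interpolation=2)
cv2.imwrite("pics/last.png",np.hstack([a,b]))
for c,o in((S,(370,200)),(T,(230,105))):
    for ang in(0,.2,.4,.6,.8,1.):
        x=.477+.06*np.cos(ang)-.014*np.sin(ang);z=.058+.06*np.sin(ang)+.014*np.cos(ang)
        print(ang,(proj(c,[[x,.236,z]])[0]-o)*5)
E
```

```text
t 29.3 pos [0.4154 0.2405 0.1825] head 89.1 F [-0.7  0.3  0. ] w 0.0008 | twist 0.01 rows, shift units [-4.06 -0.07  3.44]
0 [158.58458846 304.27592293]
0.2 [166.60631367 291.40637408]
0.4 [176.78894413 276.47749648]
0.6 [188.70966978 260.12797453]
0.8 [201.84530119 243.08666497]
1.0 [215.60101639 226.13054968]
0 [194.53329067 195.46079567]
0.2 [186.69630041 181.17435874]
0.4 [175.41095266 169.14588946]
0.6 [161.05311155 159.91584565]
0.8 [144.14670005 153.9312827 ]
1.0 [125.35174646 151.51571513]
```

View pics/last.png

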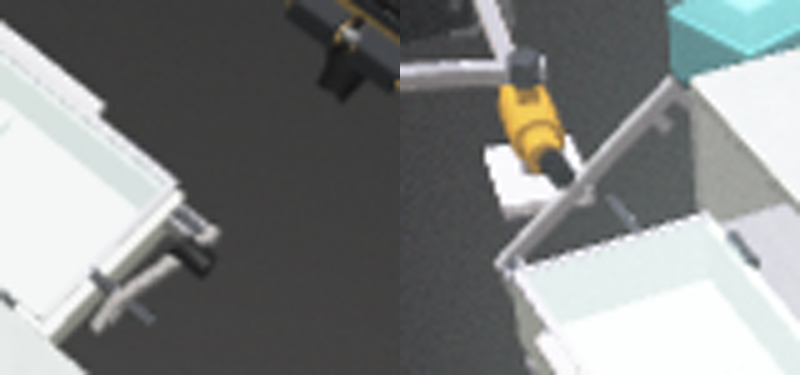

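The last picture shows the stay only half folded (about 0.6 rad): the knob is at (196,258) in scene and (557,165) in side, and the lid is shut. The finger slipped past the knob. I'll press straight down on the bar beyond the knob instead, so I compute the stud's place first.

```bash
python3 - <<'E'
from h import *
S=cam("scene");T=cam("side")
s=lambda p:(p[0]/5+370-.4,p[1]/5+200-.4);t=lambda p:((p[0]-400)/5+230-.4,p[1]/5+105-.4)
print("stud out",onz(S,s((153,318)),.064),onz(T,t((612,197)),.064)); print("stud in",onz(S,s((95,275)),.064))
print("bar end",two(S,s((98,327)),T,t((680,84))),"notch",two(S,s((125,292)),T,t((665,120))))
go(.57,.226,.17,89)
E
```

```text
stud out [0.54206614 0.23624051 0.064     ] [0.5494319  0.24278651 0.064     ]
stud in [0.54418647 0.19546301 0.064     ]
bar end (array([0.59690412, 0.22908694, 0.13552139]), np.float64(0.0068121479267139375)) notch (array([0.57376553, 0.22129585, 0.12515107]), np.float64(0.010167933248625619))
t 29.5 pos [0.4179 0.2411 0.1826] head 89.0 F [-0.2 -0.5 -0.6] w 0.0003 | twist 0.00 rows, shift units [-5.08 -0.42  0.42]
```

play_rows(steps=[-1,-0.75,-0.07,0,0,-1,-0.75,-0.07,0,0,-1,-0.75,-0.07,0,0,-1,-0.75,-0.07,0,0,-1,-0.75,-0.07,0,0,-1,-0.75,-0.07,0,0,-1,-0.75,0,0.2,0,-1,0,0,0.5,0,-1,0,0,0.4,0,-1,0,0,0,0])

```text
time: 30.5
position: [0.5724, 0.2255, 0.1471]
tool_rot: [0.009, 1.0, -0.001, -0.003]
ft_force: [-0.2, -0.8, -0.8]
grip_width: 0.0006
grip_force: 0.0
```

play_rows(steps=[-1,0,0,0.2,0,-1,0,0,0.2,0,-1,0,0,0.2,0,-1,0,0,0.2,0,-1,0,0,0.2,0,-1,0,0,0.2,0,-1,0,0,0.2,0,-1,0,0,0.2,0,-1,0,0,0,0,-1,0,0,0,0])

```text
time: 31.5
position: [0.5738, 0.2261, 0.1012]
tool_rot: [0.008, 1.0, -0.0, -0.001]
ft_force: [-0.1, 0.5, 0.3]
grip_width: 0.0004
grip_force: 0.0
```

```bash
python3 - <<'E'
from h import *
go(.575,.226,.064,89)
E
```

```text
t 31.5 pos [0.5738 0.2261 0.1012] head 89.0 F [-0.1  0.5  0.3] w 0.0004 | twist 0.01 rows, shift units [-0.04 -0.    1.24]
```

play_rows(steps=[-1,0,0,0.2,0,-1,0,0,0.2,0,-1,0,0,0.2,0,-1,0,0,0.2,0,-1,0,0,0.2,0,-1,0,0,0.15,0,-1,0,0,0.1,0,-1,0,0,0,0,-1,0,0,0,0,-1,0,0,0,0])

```text
time: 32.5
position: [0.5739, 0.2261, 0.0642]
tool_rot: [0.008, 1.0, -0.0, -0.0]
ft_force: [0.6, 0.4, 0.3]
grip_width: 0.0004
grip_force: 0.0
```

```bash
python3 - <<'E'
from h import *
go(.575,.226,.064,89)
S=cam("scene")
for P in([.537,.236,.072],[.52,.236,.103]):
    u,v=proj(S,[P])[0].astype(int);print(u,v);print(cv2.cvtColor(S["image"],cv2.COLOR_RGB2GRAY)[v-6:v+7,u-8:u+9])
E
```

```text
t 32.5 pos [0.5739 0.2261 0.0642] head 89.0 F [0.6 0.4 0.3] w 0.0004 | twist 0.01 rows, shift units [-0.04 -0.    0.01]
401 260
[[ 34  25  29  36  36  30  29  30  34  34  39  38  39  39  35  32  28]
 [ 35  25  25  28  51  36  26  24  25  66  70  46  37  38  39  54  73]
 [ 46  36  27  24  33  27  25  24 125 199 186 103  74  52  62  78  88]
 [ 31  44  37  25  26  25  26  66 200 216 155  93  65  64  76  79  80]
 [ 28  32  39  36  27  23  23  93 162 133  95  67  67  76  78  78  78]
 [ 40  35  29  38  43  28  36  79  97  83  66  66  76  79  79  78  79]
 [ 41  33  58  36  35  36  59  79  79  66  67  77  79  80  79  79  59]
 [ 67  41  40  51  31  60  76  80  73  62  75  80  79  80  79  60  52]
 [ 82  74  44  46  54  78  80  80  71  75  79  80  79  79  59  52  64]
 [ 82  80  74  54  43  65  83  83  79  80  80  80  80  66  53  64  67]
 [ 80  81  81  83  56  45  50  88  83  82  80  80  66  55  64  66  67]
 [ 81  80  80  81  83  66  42  52  87  84  82  73  52  62  67  67  67]
 [ 81  81  81  81  82  82  66  43  49  79  84  83  75  68  67  67  67]]
407 252
[[119  69  73  74  86  95 105 109 110 11
[... 183 characters left out ...]
111 132 136 146 138 157 165 140 137 150 117  88  58  50  44]
 [ 84  90  87  94  84  94  95 104 107  96  85  74  60  50  46  47  49]
 [ 49  50  64  71  83  87  78  77  72  53  52  42  46  46  42  45  60]
 [ 46  45  46  43  49  50  47  46  44  45  46  45  46  39  45  61  66]
 [ 41  47  46  46  45  45  45  45  46  47  44  38  33  47  69  72  65]
 [ 29  30  34  34  39  38  39  39  35  32  28  32  52  73  78  77  55]
 [ 26  24  25  66  70  46  37  38  39  54  73  55  42  54  76  78  74]
 [ 25  24 125 199 186 103  74  52  62  78  88  89  92  51  53  69  77]
 [ 26  66 200 216 155  93  65  64  76  79  80  91  85  74  46  42  67]
 [ 23  93 162 133  95  67  67  76  78  78  78  81  92  77  86  49  42]]
```

play_rows(steps=[-1,0,0,0.08,0,-1,0,0,0.08,0,-1,0,0,0.08,0,-1,0,0,0,0,-1,0,0,0,0,-1,0,0,0,0,-1,0,0,0,0,-1,0,0,0,0,-1,0,0,0,0,-1,0,0,0,0])

```text
time: 33.55
position: [0.5747, 0.2262, 0.0572]
tool_rot: [0.008, 1.0, 0.0, 0.001]
ft_force: [1.7, 0.4, 3.8]
grip_width: 0.0004
grip_force: 1.9
```

```bash
python3 - <<'E'
from h import *
go(.575,.226,.064,89)
E
```

```text
t 33.5 pos [0.5747 0.2262 0.0572] head 89.0 F [1.7 0.4 3.8] w 0.0004 | twist 0.01 rows, shift units [-0.01 -0.01 -0.23]
```

play_rows(steps=[-1,0,0,0.06,0,-1,0,0,0,0,-1,0,0,0,0,-1,0,0,0,0,-1,0,0,0,0,-1,0,0,0,0,-1,0,0,0,0,-1,0,0,0,0,-1,0,0,0,0,-1,0,0,0,0])

```text
time: 34.55
position: [0.5748, 0.2262, 0.0567]
tool_rot: [0.008, 1.0, 0.0, 0.001]
ft_force: [-0.4, -0.2, 10.6]
grip_width: 0.0005
grip_force: 5.4
```

```bash
python3 - <<'E'
from h import *
go(.575,.226,.064,89)
E
```

```text
t 34.5 pos [0.5748 0.2262 0.0567] head 89.0 F [-0.4 -0.2 10.6] w 0.0005 | twist 0.01 rows, shift units [-0.01 -0.01 -0.24]
```

A stiff stop at z 0.057 suggests the stay is folded. Retreating and checking numerically.

play_rows(steps=[-1,0,0,-1,0,-1,0,0,-1,0,-1,0,0,-1,0,-1,0,0,-1,0,-1,1,-0.6,0,0,-1,1,-1,0,0,-1,1,-1,0,0,-1,1,-1,0,0,-1,1,-1,0,0,-1,0.1,-0.6,0,0])

```text
time: 35.55
position: [0.4111, 0.0723, 0.1739]
tool_rot: [0.009, 1.0, 0.0, -0.005]
ft_force: [0.2, 0.2, 0.2]
grip_width: 0.0007
grip_force: 0.0
```

```bash
python3 - <<'E'
from h import *
import pickle
np.set_printoptions(linewidth=200)
go(.42,.069,.052,89)
S=cam("scene");T=cam("side");S0,T0=pickle.load(open("k.pkl","rb"))
def xy(ang,r,h=0,y=.226):return [.477+r*np.cos(ang)-h*np.sin(ang),y,.054+r*np.sin(ang)+h*np.cos(ang)]
for n,c in(("scene",S),("side",T)):
    g=cv2.cvtColor(c["image"],cv2.COLOR_RGB2GRAY)
    for ang in(0,.1,.2,.4,.6):
        p=proj(c,[xy(ang,r) for r in(.09,.1,.11,.12,.13,.14)]).astype(int)
        k=proj(c,[xy(ang,.06,.014,y) for y in(.229,.236,.243)]).astype(int)
        print(n,ang,"bar",[int(g[v,u]) for u,v in p],"knob",[int(g[v,u]) for u,v in k],k[1])
E
```

```text
t 35.5 pos [0.4111 0.0723 0.1739] head 89.0 F [0.2 0.2 0.2] w 0.0007 | twist 0.00 rows, shift units [-0.34 -0.11  4.06]
scene 0 bar [198, 197, 197, 233, 233, 232] knob [43, 45, 59] [401 261]
scene 0.1 bar [182, 119, 177, 219, 233, 231] knob [72, 68, 57] [402 260]
scene 0.2 bar [119, 119, 119, 93, 231, 233] knob [67, 66, 49] [403 258]
scene 0.4 bar [84, 66, 67, 68, 68, 68] knob [176, 122, 66] [405 255]
scene 0.6 bar [66, 67, 98, 67, 67, 67] knob [91, 183, 65] [407 252]
side 0 bar [197, 214, 164, 164, 177, 193] knob [75, 77, 96] [269 145]
side 0.1 bar [94, 97, 96, 100, 168, 164] knob [85, 93, 90] [268 143]
side 0.2 bar [92, 96, 97, 97, 161, 166] knob [93, 90, 71] [267 142]
side 0.4 bar [91, 96, 94, 92, 95, 164] knob [71, 73, 73] [265 139]
side 0.6 bar [89, 91, 89, 90, 90, 91] knob [73, 73, 96] [262 138]
```

The stay lies flat: bar and knob are both at the zero-angle pixels. Lowering in front of the rail and pushing the drawer.

play_rows(steps=[-1,0,-0.05,0.8,0,-1,0,-0.05,0.8,0,-1,0,0,0.8,0,-1,0,0,0.8,0,-1,0,0,0.6,0,-1,0,0,0.2,0,-1,-0.4,0,0,0,-1,-0.4,0,0,0,-1,-0.4,0,0,0,-1,-0.4,0,0,0])

```text
time: 36.65
position: [0.4663, 0.0693, 0.0555]
tool_rot: [0.008, 1.0, 0.0, -0.001]
ft_force: [-3.8, 0.4, -1.5]
grip_width: 0.0004
grip_force: 1.9
```

play_rows(steps=[-1,-0.4,0,0,0,-1,-0.4,0,0,0,-1,-0.4,0,0,0,-1,-0.4,0,0,0,-1,-0.4,0,0,0,-1,-0.4,0,0,0,-1,-0.4,0,0,0,-1,-0.3,0,0,0,-1,0,0,0,0,-1,0,0,0,0])

```text
time: 37.65
position: [0.5616, 0.0668, 0.0556]
tool_rot: [0.008, 1.0, -0.0, 0.002]
ft_force: [-0.4, 1.1, 0.1]
grip_width: 0.0008
grip_force: 0.0
```

```bash
python3 - <<'E'
from h import *
go(.59,.071,.054,89)
E
```

```text
t 37.6 pos [0.5616 0.0668 0.0556] head 89.0 F [-0.4  1.1  0.1] w 0.0008 | twist 0.01 rows, shift units [-0.94  0.16  0.06]
```

play_rows(steps=[-1,-0.2,0.05,0,0,-1,-0.2,0.05,0,0,-1,-0.2,0,0,0,-1,-0.15,0,0,0,-1,-0.1,0,0,0,-1,0,0,0,0,-1,0,0,0,0,-1,0,0,0,0,-1,0,0,0,0,-1,0,0,0,0])

```text
time: 38.65
position: [0.5858, 0.0701, 0.0555]
tool_rot: [0.008, 1.0, 0.0, 0.001]
ft_force: [-0.0, 0.1, 0.0]
grip_width: 0.0008
grip_force: 0.0
```

```bash
python3 - <<'E'
from h import *
go(.594,.071,.054,89)
E
```

```text
t 38.6 pos [0.5858 0.0701 0.0555] head 89.0 F [-0.   0.1  0. ] w 0.0008 | twist 0.01 rows, shift units [-0.27  0.03  0.05]
```

play_rows(steps=[-1,-0.1,0,0,0,-1,-0.1,0,0,0,-1,-0.1,0,0,0,-1,0,0,0,0,-1,0,0,0,0,-1,0,0,0,0,-1,0,0,0,0,-1,0,0,0,0,-1,0,0,0,0,-1,0,0,0,0])

```text
time: 39.65
position: [0.5909, 0.0701, 0.055]
tool_rot: [0.008, 1.0, 0.0, -0.004]
ft_force: [-6.7, 0.9, 5.4]
grip_width: 0.0002
grip_force: 3.6
```

```bash
python3 - <<'E'
from h import *
go(.598,.071,.054,89)
E
```

```text
t 39.6 pos [0.5909 0.0701 0.055 ] head 89.1 F [-6.7  0.9  5.4] w 0.0002 | twist 0.01 rows, shift units [-0.24  0.03  0.03]
```

play_rows(steps=[-1,-0.06,0,0,0,-1,-0.06,0,0,0,-1,0,0,0,0,-1,0,0,0,0,-1,0,0,0,0,-1,0,0,0,0,-1,0,0,0,0,-1,0,0,0,0,-1,0,0,0,0,-1,0,0,0,0])

```text
time: 40.65
position: [0.591, 0.0701, 0.0547]
tool_rot: [0.008, 1.0, 0.0, -0.007]
ft_force: [-12.5, -1.0, 10.5]
grip_width: 0.0004
grip_force: 6.2
```

```bash
python3 - <<'E'
from h import *
go(.598,.071,.054,89)
S=cam("scene");T=cam("side")
np.set_printoptions(linewidth=200)
for n,c in(("scene",S),("side",T)):
    g=cv2.cvtColor(c["image"],cv2.COLOR_RGB2GRAY)
    for y in(-.04,.0,.17):
        p=proj(c,[[x,y,.06] for x in np.arange(.58,.632,.004)]).astype(int); print(n,y,[int(g[v,u]) for u,v in p])
E
```

```text
t 40.6 pos [0.591  0.0701 0.0547] head 89.1 F [-12.5  -1.   10.5] w 0.0004 | twist 0.01 rows, shift units [-0.23  0.03  0.02]
scene -0.04 [39, 42, 26, 59, 95, 220, 226, 226, 227, 226, 228, 228, 220, 180]
scene 0.0 [79, 134, 128, 222, 228, 228, 228, 229, 229, 229, 230, 229, 219, 186]
scene 0.17 [67, 67, 67, 98, 229, 233, 233, 232, 232, 231, 231, 232, 232, 232]
side -0.04 [84, 207, 165, 161, 164, 161, 166, 160, 161, 230, 251, 255, 254, 243]
side 0.0 [96, 135, 192, 130, 104, 139, 164, 164, 159, 174, 252, 249, 246, 241]
side 0.17 [76, 85, 226, 228, 175, 71, 116, 89, 90, 92, 94, 95, 90, 68]
```

```bash
python3 - <<'E'
from h import *
import pickle
from scipy.ndimage import map_coordinates as mc
S0,T0=pickle.load(open("k.pkl","rb"));S=cam("scene");T=cam("side")
def prof(c,y,z,xs):
    g=cv2.cvtColor(c["image"],cv2.COLOR_RGB2GRAY).astype(float)
    p=proj(c,[[x,y,z] for x in xs]);return mc(g,[p[:,1],p[:,0]],order=1)
for y in(-.045,-.02,0.02,.15,.18):
    a=np.arange(.42,.50,.001);b=a+.14
    A=prof(S0,y,.066,a);B=prof(S,y,.066,b)
    print(y,"first bright before %.3f"%a[np.argmax(A>150)],"after %.3f"%b[np.argmax(B>150)])
    print(A[::3].astype(int));print(B[::3].astype(int))
E
```

```text
-0.045 first bright before 0.458 after 0.596
[ 57  57  57  57  57  57  58  58  57  57  58  60 100 192 223 219 230 230
 223 223 223 222 223 223 223 222 223]
[ 76  76  76  76  76  76  77  70  54  35  48  92 154 205 225 225 225 226
 226 226 226 227 228 224 199 179 177]
-0.02 first bright before 0.459 after 0.592
[ 58  58  58  58  58  58  59  59  59  59  59  62  87 175 230 223 229 231
 224 222 222 222 222 227 240 245 245]
[ 34  49  58  64  56  90 128 147 131 140 128 176 224 226 226 226 226 227
 227 227 227 227 227 224 203 180 178]
0.02 first bright before 0.450 after 0.602
[ 59  59  59  59  59  58  58  59  59  91 179 238 238 235 233 226 229 231
 225 223 222 222 223 226 237 244 245]
[ 26  33  36  34  44  56  76  78  78  78  75  57  44  68 181 225 228 228
 227 227 229 229 230 228 212 186 178]
0.15 first bright before 0.461 after 0.595
[ 61  61  61  61  61  62  62  62  62  62  62  62  62  90 185 228 223 228
 230 224 223 223 223 223 228 242 245]
[ 65  65  65  66  65  65  65  66  65  66  67  97 200 231 232 233 232 232
 232 231 231 233 233 232 231 231 231]
0.18 first bright before 0.462 after 0.595
[ 38  49  59  63  63  63  63  62  62  62  63  64  64  82 160 228 229 232
 232 224 222 223 223 223 227 240 245]
[ 66  66  67  66  66  67  67  67  67  67  67  84 188 230 233 233 233 233
 233 232 232 232 232 232 232 233 232]
```

The roof edge hides the drawer front in the scene view (it projects to 0.5965), so I'll back off and check with the side view.

play_rows(steps=[-1,0.5,0,0,0,-1,1,0,0,0,-1,1,0,0,0,-1,1,0,0,0,-1,0.5,0,-1,0,-1,0,0,-1,0,-1,0,0.5,-1,0,-1,0,1,-1,0,-1,0,1,0,0,-1,0,1,0,0])

```text
time: 41.85
position: [0.4819, 0.178, 0.177]
tool_rot: [0.009, 1.0, 0.001, 0.003]
ft_force: [-0.2, -0.3, 0.3]
grip_width: 0.0007
grip_force: 0.0
```

```bash
python3 - <<'E'
from h import *
import pickle
from scipy.ndimage import map_coordinates as mc
np.set_printoptions(linewidth=220)
S0,T0=pickle.load(open("k.pkl","rb"));D=pickle.load(open("d0.pkl","rb"));T=cam("side");S=cam("scene");pickle.dump((S,T),open("k2.pkl","wb"))
go(.46,.33,.08,89)
def prof(c,y,z,xs):
    g=cv2.cvtColor(c["image"],cv2.COLOR_RGB2GRAY).astype(float)
    p=proj(c,[[x,y,z] for x in xs]);return mc(g,[p[:,1],p[:,0]],order=1).astype(int)
for y in(-.055,-.045,.0,.03,.15,.19):
    print(y);print(prof(T0,y,.06,np.arange(.43,.51,.003)));print(prof(T,y,.06,np.arange(.58,.66,.003)))
print("scene rail");
for y in(.02,.05,.1): print(prof(S0,y,.066,np.arange(.43,.48,.002)));print(prof(S,y,.066,np.arange(.58,.63,.002)))
E
```

```text
t 42.0 pos [0.4811 0.1798 0.1761] head 89.2 F [-0.2 -0.9 -0.3] w 0.0004 | twist 0.04 rows, shift units [0.81 4.99 3.21]
-0.055
[ 84  84  81  85  87 107 146 151 153 151 155 218 253 252 251 236 253 249 253 249 248 253 240 248 250 227 253]
[113 181 195 164 159 160 160 161 160 160 162 200 240 231 186 154 156 167 169 168 167 168 168 167 167 168 167]
-0.045
[ 86  86  86  85  86 109 150 154 150 155 153 163 204 221 224 230 217 219 228 223 226 232 231 228 227 230 227]
[111 159 180 165 160 160 160 160 160 161 161 162 199 242 245 246 214 160 159 180 176 185 178 166 192 183 167]
0.0
[ 88  86  88  91  89 100 125 115 131 154 154 158 218 246 251 253 254 254 254 254 254 253 254 254 254 254 254]
[103 150 195 168 131 110 131 168 162 160 163 164 204 247 250 247 241 242 243 238 185 164 213 248 248 248 248]
0.03
[ 84  87  88  88  88  92 131 119 173 242 249 250 247 247 242 237 239 239 238 239 236 239 238 238 239 239 240]
[ 95 139 194 171 135 112 126 164 182 232 251 253 251 250 251 253 255 254 254 250 196 160 212 242 246 246 247]
0.15
[ 81  80  81  82  82  83  89 124 150 151 152 159 170 227 246 241 239 240
[... 307 characters left out ...]
 154 167 205 246 249 245 244 244 243 233 199 170 217 249 250 250]
scene rail
[ 59  59  58  58  58  59  59  59  75 112 179 225 239 238 236 234 233 229 225 229 233 229 225 223 222]
[ 63  63  63  64  64  82 133 194 218 229 229 229 229 229 229 228 228 227 228 228 229 229 229 230 230 225]
[ 59  60  60  60  60  60  60  60  65  98 153 206 233 238 237 234 231 224 216 219 228 229 224 223 223]
[ 63  64  64  64  65  74 118 183 219 231 231 231 231 231 231 231 231 231 231 231 231 230 230 229 229 229]
[ 61  61  61  61  61  61  61  61  61  70 130 207 236 238 238 236 236 234 226 223 231 234 229 224 223]
[ 65  65  65  65  65  70  96 154 210 230 232 231 231 232 231 231 231 231 230 230 230 231 231 232 232 231]
```

Side-view profiles show that the drawer front moved exactly 0.150 m, to x≈0.614, flush with the housing's front (0.613), and it stops stiffly. Now the valve geometry.

```bash
python3 - <<'E'
from h import *
import pickle
D=pickle.load(open("d0.pkl","rb"));S=D["scene"];T=D["side"]
s=lambda p:(p[0]/3.6+259.6,p[1]/3.6+179.6);t=lambda p:(p[0]/4.2+219.6,p[1]/4.2+84.6)
print("hub",two(S,s((648,397)),T,t((149,137))),"end",two(S,s((744,358)),T,t((33,148))))
a=onz(S,s((676,464)),.045);b=onz(S,s((742,536)),.045);d=b-a
print("pipe",a,b,np.degrees(np.arctan2(d[1],d[0])))
a=onz(S,s((598,372)),.05);b=onz(S,s((673,462)),.05);d=b-a
print("body",a,b,np.degrees(np.arctan2(d[1],d[0])))
E
```

```text
hub (array([0.54558188, 0.36297951, 0.09535811]), np.float64(0.002912977345615164)) end (array([0.46604964, 0.39835536, 0.09026509]), np.float64(0.002148138787973328))
pipe [0.54936452 0.40879411 0.045     ] [0.56054602 0.47457562 0.045     ] 80.35310232839932
body [0.5330034  0.32319061 0.05      ] [0.55191948 0.40612913 0.05      ] 77.15210930833553
```

play_rows(steps=[-1,0.07,0.92,0,0,-1,0.07,0.92,0,0,-1,0.07,0.92,0,0,-1,0.07,0.92,0,0,-1,0.07,0.92,0,0,-1,0.07,0.92,0.5,0,-1,0,0,0.9,0,-1,0,0,0.9,0,-1,0,0,0.7,0,-1,0,0,0.37,0])

```text
time: 42.95
position: [0.4696, 0.3418, 0.0721]
tool_rot: [0.009, 1.0, -0.0, -0.001]
ft_force: [0.3, -0.3, -0.3]
grip_width: 0.0005
grip_force: 0.0
```

```bash
python3 - <<'E'
from h import *
for p in((.4744,.360),(.4837,.3907),(.4995,.411),(.5214,.4241),(.5417,.428),(.549,.427)): go(*p,.075)
E
```

```text
t 43.0 pos [0.4696 0.3418 0.0721] head 89.0 F [ 0.3 -0.3 -0.3] w 0.0005 | twist 0.00 rows, shift units [-0.15  0.61 -0.1 ]
t 43.0 pos [0.4696 0.3418 0.0721] head 89.0 F [ 0.3 -0.3 -0.3] w 0.0005 | twist 0.00 rows, shift units [-0.44  1.64 -0.1 ]
t 43.0 pos [0.4696 0.3418 0.0721] head 89.0 F [ 0.3 -0.3 -0.3] w 0.0005 | twist 0.00 rows, shift units [-0.96  2.32 -0.1 ]
t 43.0 pos [0.4696 0.3418 0.0721] head 89.0 F [ 0.3 -0.3 -0.3] w 0.0005 | twist 0.00 rows, shift units [-1.68  2.77 -0.1 ]
t 43.0 pos [0.4696 0.3418 0.0721] head 89.0 F [ 0.3 -0.3 -0.3] w 0.0005 | twist 0.00 rows, shift units [-2.36  2.91 -0.1 ]
t 43.0 pos [0.4696 0.3418 0.0721] head 89.0 F [ 0.3 -0.3 -0.3] w 0.0005 | twist 0.00 rows, shift units [-2.6   2.88 -0.1 ]
```

play_rows(steps=[-1,-0.15,0.6,-0.1,0,-1,-0.15,0.51,0,0,-1,-0.15,0.51,0,0,-1,-0.26,0.34,0,0,-1,-0.26,0.34,0,0,-1,-0.36,0.22,0,0,-1,-0.36,0.22,0,0,-1,-0.34,0.07,0,0,-1,-0.34,0.07,0,0,-1,0,0,0,0])

```text
time: 43.95
position: [0.5387, 0.4264, 0.0763]
tool_rot: [0.009, 1.0, -0.002, -0.005]
ft_force: [-7.9, -2.1, 3.2]
grip_width: 0.0006
grip_force: 3.9
```

play_rows(steps=[-1,-0.12,0,0,0,-1,-0.12,0,0,0,-1,0,0,0,0,-1,0,0,0,0,-1,0,0,0,0,-1,0,0,0,0,-1,0,0,0,0,-1,0,0,0,0,-1,0,0,0,0,-1,0,0,0,0])

```text
time: 44.95
position: [0.5391, 0.4263, 0.0762]
tool_rot: [0.009, 1.0, -0.003, -0.011]
ft_force: [-18.3, -0.5, 9.5]
grip_width: 0.0005
grip_force: 9.4
```

```bash
python3 - <<'E'
from h import *
go(.549,.427,.075)
E
```

```text
t 45.0 pos [0.5391 0.4263 0.0762] head 89.0 F [-18.3  -0.5   9.5] w 0.0005 | twist 0.00 rows, shift units [-0.33  0.03  0.03]
```

The lever is hard against its stop. The force pattern matches the drawer's end stop. Backing off and verifying.

play_rows(steps=[-1,0.4,0,0,0,-1,1,0,0,0,-1,1,0,-0.3,0,-1,0.5,0,-1,0,-1,0,0,-1,0,-1,0,0,-1,0,-1,0,-1,-1,0,-1,0,-1,0,0,-1,0,-1,0,0,-1,0,0,0,0])

```text
time: 45.95
position: [0.4622, 0.3364, 0.2072]
tool_rot: [0.01, 1.0, -0.0, 0.001]
ft_force: [-0.3, 0.7, -0.4]
grip_width: 0.0007
grip_force: 0.0
```

```bash
python3 - <<'E'
from h import *
from scipy.ndimage import map_coordinates as mc
S=cam("scene");T=cam("side");go(.46,.34,.2)
A=np.array([.546,.362])
for n,c in(("scene",S),("side",T)):
    g=cv2.cvtColor(c["image"],cv2.COLOR_RGB2GRAY).astype(float);b=[]
    for h in range(60,165,4):
        r=np.arange(.035,.082,.003);a=np.radians(h)
        p=proj(c,[[A[0]+q*np.cos(a),A[1]+q*np.sin(a),.093] for q in r]);b.append(int(mc(g,[p[:,1],p[:,0]],order=1).mean()))
    print(n,list(zip(range(60,165,4),b)))
    g=g
    p=proj(c,[[.477+.15+r*1.0,.226,.054] for r in(.1,.12)])
for y in(-.055,0,.15):
    g=cv2.cvtColor(T["image"],cv2.COLOR_RGB2GRAY).astype(float)
    p=proj(T,[[x,y,.06] for x in np.arange(.601,.625,.003)]);print(mc(g,[p[:,1],p[:,0]],order=1).astype(int))
E
```

```text
t 46.0 pos [0.4625 0.339  0.2069] head 88.9 F [ 0.3  0.8 -1. ] w 0.0002 | twist 0.00 rows, shift units [0.09 0.03 0.23]
scene [(60, 170), (64, 190), (68, 171), (72, 130), (76, 165), (80, 197), (84, 188), (88, 120), (92, 83), (96, 72), (100, 70), (104, 70), (108, 70), (112, 69), (116, 69), (120, 69), (124, 69), (128, 69), (132, 69), (136, 69), (140, 68), (144, 68), (148, 68), (152, 68), (156, 68), (160, 68), (164, 68)]
side [(60, 79), (64, 79), (68, 79), (72, 98), (76, 184), (80, 222), (84, 213), (88, 191), (92, 188), (96, 164), (100, 140), (104, 119), (108, 103), (112, 89), (116, 78), (120, 74), (124, 73), (128, 73), (132, 73), (136, 73), (140, 73), (144, 72), (148, 72), (152, 72), (156, 72), (160, 72), (164, 72)]
[158 159 161 161 196 239 229 184 152]
[168 162 161 162 163 204 247 249 245]
[161 163 161 160 162 174 217 250 249]
```

```bash
python3 -c "
from rig import robot
print(robot.hand_in())"
```

```text
the job is handed in; nothing more can be done
None
```

I handed the job in at about 46 s of the 210 s limit, and the rig gave no verdict. Both white boxes are in the tray, the lid is shut and the stay is folded flat. The drawer is home (front flush with the housing to about 2 mm, by camera) and the valve lever is hard against its open stop. I never reached for the jar or timer, but didn't re-measure their positions at the end.

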